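# Refill the sprung aerosol rack

## Robot

A 6-joint arm with a two-finger parallel gripper is mounted at the origin on a cart in front of the work surface, level with it; the furniture and walls round the work are solid. World frame = base frame: x ahead of the robot, y to its left, z up, the work surface at z = 0. Lengths are in m, angles in degrees, forces in N, time in s.
With the tool pointing down it reaches from about 0.25 to 0.725 m from the base axis. Payload 4 kg.
Tool frame: the origin (TCP) lies at the very end of the fingers, on their centre line; the grasp point (between the pads) lies 19 mm behind it; z points along the fingers, y is the line along which they close (so a half turn about z gives the same grasp; the last joint's range is limited). The gripper opens to 85 mm and grips with 20 to 120 N. Pads are 22 mm wide; open, the fingers measure 114 mm over their backs; the gripper's body (76 mm by 85 mm) begins 54 mm behind the grasp point. The pads swing forward as they close: fully open they stand 13 mm farther back than shut.
Start: joints at [-69.844, 13.785, 0.286, 76.501, 0, 90], TCP at [0.172, -0.469, 0.203] pointing down, gripper open.
Joint ranges: [-155.79, 155.79], [-60.16, 107.12], [-62.33, 73.08], [-114, 123.19], [-81.49, 82.49], [-180, 180]. Speed limits (degrees/s): [159.86, 159.86, 180, 180, 180, 180].

## Interface

Orientations are given as a 3x3 rotation matrix whose columns are the frame's x, y, z axes.
In Python, from cell import telemetry, eyes, r, finder gives the robot as it stands.
- The arm moves only by the tool drive_tool, never from a script. Its argument "increments" is a list of rows, each an object with "delta_rot": the turn, a rotation vector about the world's x, y, z in units of 8 degrees (1.0 is 8 degrees), a list of three; "translation": the shift along the world's x, y, z in units of 30 mm (1.0 is 30 mm), a list of three; "hand": the finger opening in mm, from 0 to 85.4. In form: [{"delta_rot": [wx, wy, wz], "translation": [dx, dy, dz], "hand": hand}, ...]. A call has 1 to 12 rows; each row is the pose to reach, as a shift and turn from the pose commanded when the call began; what a row does not reach only later rows make up. A row lasts 1/10 s, in which the tool goes at most 50 mm and 8.59 degrees, less where a joint would pass 70% of its speed; a pose out of reach is approached as far as the arm can. A call with a gripper value outside its range is refused whole. The fingers move at their own pace and stop on an object; "grip_force" is the grip in N (left out, the last holds). Time passes only in rows, so rows that repeat a pose let the fingers close. It gives the time, the measured TCP pose, the force, the opening and the grip force at its end, in the units of the state.
- telemetry.get_obs(): the state, without advancing time (a new reading comes with each control period).
- eyes.read_camera(name): name is "side" or "top" or "wrist"; returns a dict with "img" (420x560x3 uint8, red, green, blue), "z_map" (420x560 float32, m along the optical axis (not along the pixel's ray), 0 where there is no reading), "fx", "fy", "cx", "cy" (pixels), "world_to_cam" (4x4, takes a point from world to camera coordinates). Camera axes: x right, y down, z forward; pixel columns grow to the right and rows downward; lengths in m; the calibration is good to about 2 mm. A picture is of the moment at which its call begins.
- r.job_done(): hands the job in; it is judged then, once.
Trained networks look in the newest picture that a camera, given by its name, has taken for a name from the list of things; names that differ only in an ending like _2 or _b are one class to them, and where a whole thing is asked for, a point or a joint stands for the part that bears it (a point fixed in the world has none). Each returns a list of dicts, best first, with "p" (0 to 1); they miss things now and then, are a little off and sometimes report something else, mostly with a low value. They report only what shows in the picture. A call takes as long as a camera call.
- finder.boxes_of(camera, query): "centre" ([x, y, z] in m, in the coordinates of the camera as it stood for that picture, good to about 4 mm: the middle of the surface that is visible of it).
The state is a dict: "time_s": time; "qpos": joint angles; "joint_velocities": joint speeds; "joint_efforts": joint torques, N m; "ee_pos": TCP position; "tool_rot": TCP orientation; "wrist_force": force on the tool from outside, world axes, zero at the start; "wrist_torque": the same for the moment, N m; "opening": finger opening in m; "gripper_force": force on a finger pad.
Only numpy, scipy, OpenCV 4.12 (cv2) and the standard library are available. Lean on these libraries where they do the work, as an engineer would, in place of code of your own. Each camera call takes 0.05 s, during which the arm holds its last target. There are 200 camera calls.

## Task

A spray can has fallen over and the can rack's sprung follower has closed up on the other two. Draw the follower out to its stop by its ball handle and let the handle drop into the notch so that it stays back by itself, then stand the fallen can upright in the lane between the row and the follower. Last, lift the handle out of the notch and ease the follower gently up against the row of three standing cans without letting it snap shut; tip no can of the row and leave the other things on the bench where they lie.

Things in the scene. Friction and masses are not known exactly. Their poses are not given: they have to be found in the camera images.
- rack: Fixed can rack of grey sheet steel. Origin on the worktop under mid-lane; y axis along the lane, the way the follower is pulled (about world -y, robot's right), x across it towards the robot, z up. Base plate 108 (x) x 269 (y -129..140) mm, 4 thick: lane floor at z 4. Lane 70 mm wide between 3 mm walls, tops at z 60. Cans stand from the end stop, a plate 120 high, inner face at y -125.
- follower (a joint): Slide of the follower, m, along rack +y: a steel plate 62 wide, 4 thick, its top 212 mm over the worktop, filling the lane behind the cans; its face towards the cans is at rack y = -0.009 + value. About 0 = against two cans, about 0.057 = against three, 0.092 = its stop. A spring draws it to the cans (lower values) with about 6 N.
- handle (a joint): Hinge of the handle arm on the follower, rad: a 10 mm rod out over the front wall (towards the robot) with a ball on its end. 0 = rod level on the wall's top; positive = ball lifted (to 0.7); -0.23 = rod dropped by its weight into the wall's notch (20 long, 14 deep), ball 27 mm lower. Rod is over the notch at follower 0.088 to 0.092; in it, it hooks and holds the follower at 0.088.
- knob (a point): Centre of the black ball, 30 mm across, on the end of the handle arm, 95 mm in front of the lane's middle (rack x = +0.095). With the rod on the wall it is 94 mm above the worktop, in the notch about 67 mm. Turns with the handle.
- notch (a point): Middle of where the rod hangs in the notch of the front wall (fixed to the rack; the follower's rod hooks here).
- lane_gap (a point): Point on the lane floor, middle of the space that opens between two cans in the row and the hooked-back follower; that space is 88 mm long along the lane.
- can_0: Spray can standing in the lane against the end stop. Body 59 mm across, 231 mm high; a cap 57 mm across forms its top 45 mm. Origin at the centre of its foot, z axis towards the cap.
- can_1: Second standing spray can, same as can_0, next to it in the lane.
- can_2: The fallen spray can, same as can_0, lying on the worktop right of the rack, its cap slantwise towards the robot. 0.2 kg. Origin at the centre of its foot, z axis along the can towards the cap.
- weight: Bystander: grey clip-on balance weight, 55 x 20 x 9 mm, lying right of the fallen can. Origin under its middle.
- carton: Bystander: small dark carton of parts, 85 x 60 x 30 mm, at the right. Origin under its middle.
- crayon: Bystander: hexagonal marking crayon, 85 mm long, 12 thick, lying in front of the rack. Origin under its middle.
- wrench: Bystander: combination wrench, 167 mm long, lying left of the rack. Origin under its middle.

How it is judged (in metres and radians):
On the way, in this order (a step that is already met when the one before it is completed fails the run):
1. the follower is drawn back and stays hooked in the notch by its handle, with the gripper off it (value of joint follower above 0.082 m and value of joint handle below -0.15 rad and contact force between the fingers and anything else below 0.5 N), for 0.2 s.
2. the fallen can stands in the lane between the row and the hooked-back follower, released, all three cans upright (all of step 1 and angle between each of can_2, can_0, can_1's own z axis and vertical below 0.08 rad and x of can_2 in the frame of rack between -0.012 and 0.012 m and z of each of can_2, can_0, can_1 in the frame of rack below 0.01 m and x of can_0 in the frame of rack between -0.012 and 0.012 m and x of can_1 in the frame of rack between -0.012 and 0.012 m and y of can_2 in the frame of rack between 0.012 and 0.056 m), for 0.2 s.
At the end, for the whole second after the job is handed in: All three cans stand upright (within 0.08 rad) on the lane floor, within 12 mm of the lane's middle, the refilled can last in the row; the follower rests against it (follower 0.048 to 0.065), its handle is out of the notch (handle above -0.06), and all is released and at rest (value of joint follower between 0.048 and 0.065 m and value of joint handle above -0.06 rad and angle between each of can_0, can_1, can_2's own z axis and vertical below 0.08 rad and x of can_0 in the frame of rack between -0.012 and 0.012 m and z of each of can_0, can_1, can_2 in the frame of rack below 0.01 m and x of can_1 in the frame of rack between -0.012 and 0.012 m and x of can_2 in the frame of rack between -0.012 and 0.012 m and y of can_2 in the frame of rack between 0.008 and 0.03 m and linear speed of can_2 below 0.02 m/s); the robot touches nothing.
It fails at once if the follower snaps shut (faster than 0.4 m/s) (velocity of joint follower below -0.4 m/s).
It fails at once if a can of the row is tipped (more than 0.4 rad) (angle between any of can_0, can_1's own z axis and vertical above 0.4 rad).
It fails at once if another thing on the bench is pushed about (more than 40 mm) (distance of any of weight, carton, crayon, wrench from where it was at the start of the episode above 0.04 m).
It also fails if it takes over 72 s, if anything falls off the work surface, if the arm or the gripper's body presses on something with over 40 N, if the wrist force passes 120 N, or if a joint passes its speed limit or range.

## Working session

There is one attempt and no reset: what is moved stays moved. The work goes in short steps, Python scripts to look and compute and a tool call to move; the robot and the scene stay as the last step left them, time stands still between calls to the robot, and variables do not carry over. Pictures are saved under pics/ and viewed, at most 10 in all, crops included, and the job is handed in when it is done.

Besides the shell and the picture viewer there is one more tool, called as name(argument=value, ...), one argument or row to a line, values as JSON. drive_tool: Moves the arm, as the interface text tells. Its arguments: {"type":"object","properties":{"increments":{"type":"array"},"grip_force":{"type":"number"}},"required":["increments"]}

```bash
mkdir -p pics
cat > h.py <<'E'
import numpy as np, cv2
from cell import telemetry, eyes, r, finder
def cam(n, save=None):
    c=eyes.read_camera(n)
    if save: cv2.imwrite('pics/'+save, c['img'][:,:,::-1])
    return c
def w(c,p):
    return (np.linalg.inv(c['world_to_cam'])@np.append(p,1))[:3]
def cloud(c):
    z=c['z_map']; v,u=np.indices(z.shape)
    P=np.stack([(u-c['cx'])/c['fx']*z,(v-c['cy'])/c['fy']*z,z,np.ones_like(z)],-1)
    W=P@np.linalg.inv(c['world_to_cam']).T
    W=W[...,:3]; W[z<=0]=np.nan
    return W
def find(c,n,qs):
    for q in qs:
        for d in finder.boxes_of(n,q)[:4]:
            if d['p']>.2: print(n,q,round(d['p'],2),np.round(w(c,d['centre']),3))
E
python3 - <<'E'
from h import *
o=telemetry.get_obs(); print(o)
for n in('top','side'):
    c=cam(n,n+'0.png'); find(c,n,['rack','follower','knob','can_2','weight','carton','crayon','wrench'])
    print(np.round(np.linalg.inv(c['world_to_cam']),3).tolist(),c['fx'])
    np.save(n+'.npy',cloud(c))
a=cv2.imread('pics/top0.png');b=cv2.imread('pics/side0.png')
E
```

```text
{'time_s': 0.0, 'qpos': array([-6.98423346e+01,  1.38324252e+01,  2.12178227e-01,  7.65019161e+01,
        1.18068185e-03,  9.00005700e+01]), 'joint_velocities': array([ 0.00454277, -0.09515654,  0.12243755, -0.00147974,  0.09583392,
       -0.06039835]), 'joint_efforts': array([-4.11477067e-04, -3.72312856e+01,  2.52410907e+01,  1.68127078e-02,
       -5.11708572e-05,  4.23197051e-06]), 'ee_pos': array([ 0.17206472, -0.46870678,  0.20170083]), 'tool_rot': array([[ 9.38751343e-01,  3.44594550e-01, -7.15402651e-04],
       [ 3.44595292e-01, -9.38749195e-01,  2.00864811e-03],
       [ 2.05855266e-05, -2.13214549e-03, -9.99997727e-01]]), 'wrist_force': array([-0.03428734, -0.40715626, -0.21415358]), 'wrist_torque': array([-0.01780584,  0.00223535, -0.02994569]), 'gripper_force': 0.0, 'opening': 0.08541258575244486}
top rack 0.84 [0.512 0.292 0.   ]
top follower 0.55 [0.514 0.315 0.072]
top knob 0.72 [0.46  0.302 0.074]
top can_2 0.83 [0.509 0.408 0.232]
top can_2 0.81 [0.511 0.355 0.23 ]
top can_2 0.57 [0.564 0.097 0.053]
top can_2 0.41 [0.44  0.484 0.01 ]
top weight 0.63 [ 0.446 -0.087
[... 178 characters left out ...]
48
side rack 0.55 [0.487 0.317 0.039]
side follower 0.66 [0.494 0.327 0.101]
side knob 0.76 [0.429 0.306 0.089]
side can_2 0.79 [0.496 0.37  0.161]
side can_2 0.72 [0.543 0.108 0.047]
side can_2 0.67 [0.498 0.425 0.172]
side weight 0.41 [ 0.438 -0.088  0.007]
side weight 0.36 [0.428 0.308 0.09 ]
side carton 0.94 [ 0.434 -0.176  0.031]
side carton 0.68 [0.47  0.482 0.005]
side carton 0.66 [ 0.44  -0.086  0.009]
side crayon 0.55 [0.418 0.318 0.009]
side wrench 0.84 [0.473 0.482 0.005]
side wrench 0.72 [0.499 0.426 0.172]
side wrench 0.35 [0.54  0.107 0.043]
[[-0.528, -0.425, 0.735, -0.225], [-0.849, 0.273, -0.452, 0.628], [-0.008, -0.863, -0.505, 0.624], [0.0, 0.0, 0.0, 1.0]] 441.4493752100458
```

View pics/top0.png

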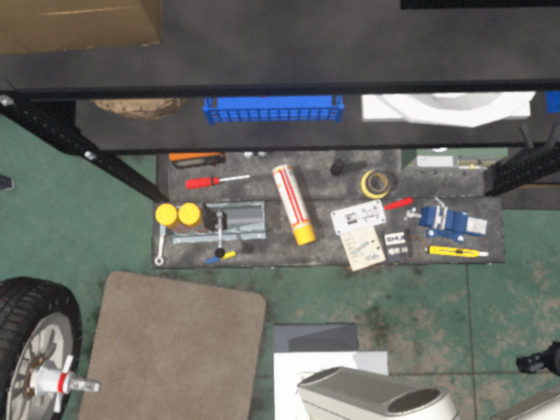

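View pics/side0.png

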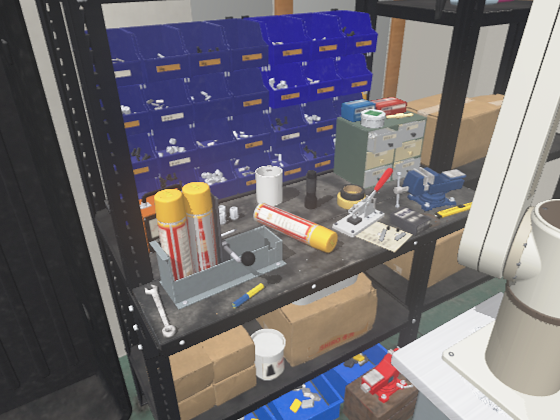

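Run:
```python
from h import *
for n in('top','side'):
    W=np.load(n+'.npy'); x,y,z=W[...,0],W[...,1],W[...,2]
    # follower plate / rack base right part / walls
    for nm,m in dict(
      base=(x>.40)&(x<.62)&(y>.13)&(y<.5)&(z>.002)&(z<.006),
      wall=(x>.40)&(x<.62)&(y>.13)&(y<.5)&(z>.054)&(z<.064),
      plate=(x>.44)&(x<.60)&(y>.2)&(y<.5)&(z>.205)&(z<.215),
      cantop=(x>.44)&(x<.60)&(y>.2)&(y<.5)&(z>.22)&(z<.245),
      endstop=(x>.40)&(x<.60)&(y>.40)&(y<.5)&(z>.10)&(z<.122),
      knob=(x>.38)&(x<.46)&(y>.26)&(y<.36)&(z>.06)&(z<.12),
      can2=(x>.38)&(x<.75)&(y>-.05)&(y<.22)&(z>.03)&(z<.075),
      ).items():
        P=W[m]
        if len(P)>5:
            q=P[:,:2]; rct=cv2.minAreaRect(q.astype(np.float32))
            print(n,nm,len(P),np.round(np.percentile(P,[1,50,99],axis=0),3).tolist(),np.round(rct[0],3),np.round(rct[1],3),round(rct[2],1))
```

```text
top base 1952 [[0.402, 0.133, 0.002], [0.486, 0.273, 0.004], [0.618, 0.495, 0.006]] [0.51  0.315] [0.22  0.369] 0.1
top wall 277 [[0.481, 0.181, 0.054], [0.521, 0.301, 0.06], [0.591, 0.488, 0.064]] [0.527 0.342] [0.327 0.116] 83.1
top plate 98 [[0.492, 0.325, 0.205], [0.517, 0.335, 0.21], [0.592, 0.494, 0.215]] [0.534 0.415] [0.188 0.085] 72.5
top cantop 796 [[0.493, 0.337, 0.221], [0.52, 0.394, 0.234], [0.591, 0.488, 0.241]] [0.536 0.424] [0.181 0.078] 65.1
top endstop 81 [[0.481, 0.403, 0.101], [0.495, 0.453, 0.117], [0.597, 0.496, 0.121]] [0.543 0.449] [0.124 0.057] 20.6
top knob 114 [[0.416, 0.289, 0.077], [0.431, 0.301, 0.103], [0.458, 0.316, 0.113]] [0.435 0.305] [0.042 0.028] 23.2
top can2 1759 [[0.457, -0.032, 0.031], [0.564, 0.099, 0.052], [0.676, 0.211, 0.065]] [0.586 0.085] [0.27  0.269] 0.1
side base 1336 [[0.402, 0.133, 0.002], [0.473, 0.348, 0.003], [0.591, 0.497, 0.006]] [0.507 0.315] [0.214 0.37 ] 0.3
side wall 823 [[0.48, 0.181, 0.054], [0.497, 0.353, 0.059], [0.593, 0.495, 0.064]] [0.537 0.312] [0.14  0.369] 2.6
side plate 402 [[0.491, 0.329, 0.205], [0.501, 0.409, 0.21], [0.598, 0.499, 0.215]] [0.53  0.421] [0.198 0.073] 63.2
side cantop 1154 [[0.493, 0.339, 0.22], [0.514, 0.413, 0.234], [0.594, 0.498, 0.244]] [0.534 0.426] [0.183 0.078] 65.3
side endstop 566 [[0.48, 0.402, 0.1], [0.506, 0.451, 0.116], [0.594, 0.499, 0.122]] [0.545 0.45 ] [0.13  0.059] 20.9
side knob 178 [[0.414, 0.291, 0.075], [0.422, 0.305, 0.101], [0.459, 0.316, 0.11]] [0.435 0.308] [0.046 0.024] 24.7
side can2 2421 [[0.454, -0.036, 0.03], [0.563, 0.106, 0.05], [0.745, 0.218, 0.073]] [0.599 0.085] [0.27  0.301] 89.9
```

The top view shows the rack at (220,220), the knob at (219,253), the fallen can from its foot (280,170) to its cap (305,238), and the row's caps at (166,214) and (189,214). The side view agrees: follower knob at (247,258), can_2's cap at (325,238) and the crayon at (249,294), just below the knob. Next I'll fit the rack, knob and can accurately.

Run:
```python
from h import *
from scipy.optimize import least_squares
T=np.load('top.npy');S=np.load('side.npy')
for n,W in(('top',T),('side',S)):
    P=W.reshape(-1,3);P=P[~np.isnan(P[:,0])]
    x,y,z=P.T
    # knob sphere
    Q=P[(x>.39)&(x<.447)&(y>.27)&(y<.34)&(z>.07)&(z<.12)]
    f=least_squares(lambda c:np.linalg.norm(Q-c,axis=1)-.015,[.43,.305,.094],loss='soft_l1',f_scale=.002); print(n,'knob',len(Q),f.x.round(4))
    # front wall top
    Q=P[(x>.462)&(x<.49)&(y>.17)&(y<.45)&(z>.05)&(z<.062)]
    p=np.polyfit(Q[:,1],Q[:,0],1);print('wall',len(Q),p,Q[:,1].min(),Q[:,1].max(), 'x@.3',np.polyval(p,.3))
    # cap circles
    for c0 in((.509,.408),(.509,.353)):
        Q=P[(np.hypot(x-c0[0],y-c0[1])<.027)&(z>.225)&(z<.24)];print('cap',len(Q),Q.mean(0).round(4), ((Q.max(0)+Q.min(0))/2).round(4))
    # can2
    Q=P[(np.hypot(x-.57,y-.11)<.14)&(y<.2)&(z>.02)&(z<.065)&(y>.04)&(x<.69)]
    def res(v):
        d=np.array([np.cos(v[2]),np.sin(v[2]),0]);a=Q-np.array([v[0],v[1],.0295]); a=a-np.outer(a@d,d);return np.linalg.norm(a,axis=1)-.0293
    f=least_squares(res,[.564,.1,.35],loss='soft_l1',f_scale=.002);v=f.x
    d=np.array([np.cos(v[2]),np.sin(v[2])]);ok=abs(f.fun)*1<.5;ok=abs(res(v))<.004
    s=(Q[:,:2]-v[:2])[ok]@d
    print('can2',len(Q),ok.sum(),v[:2].round(4),np.degrees(v[2]).round(2),'s',np.percentile(s,[.5,99.5]).round(4), 'ends',(v[:2]+d*s.min()).round(4),(v[:2]+d*s.max()).round(4))
    # obstacles overhead
    for x0 in np.arange(.3,1,.05):
        m=(x>x0)&(x<x0+.05)&(y>-.2)&(y<.5);q=z[m]
        print(round(x0,2),len(q),np.percentile(q,[2,50,98,100]).round(2) if len(q) else '',end=' | ')
    print()
```

```text
top knob 99 [0.429  0.3025 0.0941]
wall 83 [-0.03400196  0.49718591] 0.21241507755249162 0.4461600262264915 x@.3 0.48698532635455793
cap 268 [0.5138 0.4105 0.2338] [0.5143 0.4081 0.2328]
cap 246 [0.5142 0.3566 0.2341] [0.5145 0.357  0.2325]
can2 1683 1218 [0.9966 0.2381] 18.11 s [-0.566 -0.339] ends [0.4571 0.0617] [0.676  0.1332]
0.3 1769 [-0.9  -0.88 -0.86 -0.86] | 0.35 2637 [-0.89 -0.87  0.    0.03] | 0.4 4740 [-0.89  0.    0.09  0.11] | 0.45 4610 [-0.01  0.    0.21  0.24] | 0.5 4299 [-0.01  0.01  0.24  0.24] | 0.55 19069 [-0.    0.87  0.92  0.92] | 0.6 45118 [-0.    0.91  1.03  1.05] | 0.65 22773 [-0.    0.91  0.93  1.02] | 0.7 2613 [-0.03  0.    0.92  0.92] | 0.75 0  | 0.8 0  | 0.85 0  | 0.9 0  | 0.95 0  | 
side knob 171 [0.4297 0.3009 0.0945]
wall 363 [-0.03450078  0.49695386] 0.18787095669778026 0.4490090258868639 x@.3 0.4866036318795529
cap 317 [0.5089 0.4104 0.233 ] [0.5132 0.408  0.2312]
cap 259 [0.5086 0.3586 0.2333] [0.5139 0.3574 0.2311]
can2 2112 1548 [0.9156 0.2142] 18.75 s [-0.4817 -0.2537] ends [0.4572 0.0586] [0.6759 0.1329]
0.3 0  | 0.35 3969 [-0.03 -0.01  0.    0.03] | 0.4 5174 [-0.73  0.    0.1   0.11] | 0.45 10361 [-0.72  0.03  0.22  0.24] | 0.5 5427 [-0.82  0.05  0.24  0.24] | 0.55 11851 [-0.82  0.1   0.56  0.57] | 0.6 11650 [-0.87 -0.5   0.06  0.56] | 0.65 5786 [-0.87 -0.39  0.11  0.11] | 0.7 3507 [-0.88 -0.    0.14  0.14] | 0.75 1200 [-0.59  0.    0.11  0.11] | 0.8 15208 [0.   0.27 0.42 0.44] | 0.85 5041 [-0.6   0.29  0.47  0.47] | 0.9 4289 [-0.6   0.28  0.47  0.47] | 0.95 9261 [-0.03  0.3   0.47  0.48] |
```

drive_tool(
  increments=[
    {"delta_rot":[0,0,-1],"translation":[0.5,1.5,0],"hand":85},
    {"delta_rot":[0,0,-2.28],"translation":[4.3,12.9,0],"hand":85},
    {"delta_rot":[0,0,-2.28],"translation":[4.3,12.9,0],"hand":85},
    {"delta_rot":[0,0,-2.28],"translation":[4.3,12.9,0],"hand":85},
    {"delta_rot":[0,0,-2.28],"translation":[4.3,12.9,0],"hand":85},
    {"delta_rot":[0,0,-2.28],"translation":[4.3,12.9,0],"hand":85},
    {"delta_rot":[0,0,-2.28],"translation":[4.3,12.9,0],"hand":85},
    {"delta_rot":[0,0,-2.28],"translation":[4.3,12.9,0],"hand":85},
    {"delta_rot":[0,0,-2.28],"translation":[4.3,12.9,0],"hand":85},
    {"delta_rot":[0,0,-2.28],"translation":[4.3,12.9,0],"hand":85},
  ],
)

```text
time_s: 1.9
ee_pos: [0.3018, -0.0805, 0.2029]
tool_rot: [[0.999, 0.04, 0.001], [0.04, -0.999, -0.0], [0.001, 0.0, -1.0]]
wrist_force: [0.4, -0.4, -0.4]
opening: 0.0846
gripper_force: 0.0
```

```bash
cat >> h.py <<'E'
def st():
    o=telemetry.get_obs(); print(o['time_s'],o['ee_pos'].round(4),o['tool_rot'].round(3).tolist(),o['qpos'].round(1),'F',o['wrist_force'].round(1),o['opening'].round(4),o['gripper_force'])
    open('log.txt','a').write(repr((o['qpos'].tolist(),o['ee_pos'].tolist(),o['tool_rot'].tolist()))+'\n'); return o
E
python3 -c "
from h import *
st()"
```

```text
Traceback (most recent call last):
  File "h.py", line 20, in st
    o=telemetry.get_obs(); print(o['time_s'],o['ee_pos'].round(4),o['tool_rot'].round(3).tolist(),o['qpos'].round(1),'F',o['wrist_force'].round(1),o['opening'].round(4),o['gripper_force'])
                                                                                                                                                   ^^^^^^^^^^^^^^^^^^
AttributeError: 'float' object has no attribute 'round'
```

drive_tool(
  increments=[
    {"delta_rot":[0,0,0],"translation":[4.25,12.74,0],"hand":85},
    {"delta_rot":[0,0,0],"translation":[4.25,12.74,0],"hand":85},
    {"delta_rot":[0,0,0],"translation":[4.25,12.74,0],"hand":85},
    {"delta_rot":[0,0,0],"translation":[4.25,12.74,0],"hand":85},
    {"delta_rot":[0,0,0],"translation":[4.25,12.74,0],"hand":85},
    {"delta_rot":[0,0,0],"translation":[4.25,12.74,0],"hand":85},
    {"delta_rot":[0,0,0],"translation":[4.25,12.74,0],"hand":85},
    {"delta_rot":[0,0,0],"translation":[4.25,12.74,0],"hand":85},
    {"delta_rot":[0,0,0],"translation":[4.25,12.74,0],"hand":85},
    {"delta_rot":[0,0,0],"translation":[4.25,12.74,0],"hand":85},
    {"delta_rot":[0,0,0],"translation":[4.25,12.74,-1.5],"hand":85},
  ],
)

```text
time_s: 3.0
ee_pos: [0.4338, 0.0541, 0.1945]
tool_rot: [[0.996, 0.095, -0.002], [0.095, -0.995, 0.04], [0.001, -0.04, -0.999]]
wrist_force: [-0.4, -0.3, 0.3]
opening: 0.085
gripper_force: 0.0
```

```bash
sed -i "s/o\['opening'\].round(4)/round(float(o['opening']),4)/" h.py
python3 - <<'E'
from h import *
st()
c=cam('wrist','w1.png'); find(c,'wrist',['knob'])
P=cloud(c).reshape(-1,3);P=P[~np.isnan(P[:,0])];x,y,z=P.T
from scipy.optimize import least_squares
Q=P[(np.hypot(x-.4293,y-.3017)<.025)&(z>.085)&(z<.115)]
f=least_squares(lambda c:np.linalg.norm(Q-c,axis=1)-.015,[.43,.302,.094],loss='soft_l1',f_scale=.002);print(len(Q),f.x)
E
```

```text
3.0 [0.4338 0.0541 0.1945] [[0.996, 0.095, -0.002], [0.095, -0.995, 0.04], [0.001, -0.04, -0.999]] [  5.4   6.8  -9.5  73.5   2.3 179.9] F [-0.4 -0.3  0.3] 0.085 0.0
wrist knob 0.56 [0.474 0.298 0.068]
305 [0.42762953 0.3015591  0.09321299]
```

Joint 6 ran into its limit at 180°, so I'll use the half-turned grasp. That means turning the tool +180° about z.

drive_tool(
  increments=[
    {"delta_rot":[0,0,11],"translation":[0,0,0],"hand":85},
    {"delta_rot":[0,0,11],"translation":[0,0,0],"hand":85},
    {"delta_rot":[0,0,11],"translation":[0,0,0],"hand":85},
    {"delta_rot":[0,0,11],"translation":[0,0,0],"hand":85},
    {"delta_rot":[0,0,11],"translation":[0,0,0],"hand":85},
    {"delta_rot":[0,0,11],"translation":[0,0,0],"hand":85},
    {"delta_rot":[0,0,11],"translation":[0,0,0],"hand":85},
    {"delta_rot":[0,0,11],"translation":[0,0,0],"hand":85},
    {"delta_rot":[0,0,11],"translation":[0,0,0],"hand":85},
    {"delta_rot":[0,0,11],"translation":[0,0,0],"hand":85},
    {"delta_rot":[0,0,11],"translation":[0,0,0],"hand":85},
    {"delta_rot":[0,0,11],"translation":[0,0,0],"hand":85},
  ],
)

```text
time_s: 4.3
ee_pos: [0.432, 0.0541, 0.1936]
tool_rot: [[-0.06, 0.997, -0.041], [0.998, 0.06, -0.004], [-0.001, -0.041, -0.999]]
wrist_force: [0.2, -0.2, -0.9]
opening: 0.0847
gripper_force: 0.0
```

```bash
python3 -c "
from h import *
st()"
```

```text
4.3 [0.432  0.0541 0.1936] [[-0.06, 0.997, -0.041], [0.998, 0.06, -0.004], [-0.001, -0.041, -0.999]] [ 7.1  8.7 -7.4 76.2  0.1 93.6] F [ 0.2 -0.2 -0.9] 0.0847 0.0
```

```bash
cat >> h.py <<'E'
from scipy.spatial.transform import Rotation as Ro
def go(pos,R,o=None):
    o=o or telemetry.get_obs()
    d=(np.array(pos)-o['ee_pos'])/.03; v=Ro.from_matrix(np.array(R)@o['tool_rot'].T).as_rotvec(degrees=True)/8
    print('trans',d.round(2),'rot',v.round(2))
RX=np.array([-.9994,-.0343,0]);RY=np.array([.0343,-.9994,0])
E
python3 -c "
from h import *
o=st(); y=-RY; z=np.array([0,0,-1.]); R=np.stack([np.cross(y,z),y,z],1)
go([.429,.302,.19],R);go([.429,.302,.075],R)"
```

```text
4.3 [0.432  0.0541 0.1936] [[-0.06, 0.997, -0.041], [0.998, 0.06, -0.004], [-0.001, -0.041, -0.999]] [ 7.1  8.7 -7.4 76.2  0.1 93.6] F [ 0.2 -0.2 -0.9] 0.0847 0.0
trans [-0.1   8.26 -0.12] rot [ 0.25 -0.21 11.06]
trans [-0.1   8.26 -3.95] rot [ 0.25 -0.21 11.06]
```

drive_tool(
  increments=[
    {"delta_rot":[0.25,-0.21,11.06],"translation":[-0.1,8.26,-0.12],"hand":85},
    {"delta_rot":[0.25,-0.21,11.06],"translation":[-0.1,8.26,-0.12],"hand":85},
    {"delta_rot":[0.25,-0.21,11.06],"translation":[-0.1,8.26,-0.12],"hand":85},
    {"delta_rot":[0.25,-0.21,11.06],"translation":[-0.1,8.26,-0.12],"hand":85},
    {"delta_rot":[0.25,-0.21,11.06],"translation":[-0.1,8.26,-0.12],"hand":85},
    {"delta_rot":[0.25,-0.21,11.06],"translation":[-0.1,8.26,-0.12],"hand":85},
    {"delta_rot":[0.25,-0.21,11.06],"translation":[-0.1,8.26,-0.12],"hand":85},
    {"delta_rot":[0.25,-0.21,11.06],"translation":[-0.1,8.26,-0.12],"hand":85},
    {"delta_rot":[0.25,-0.21,11.06],"translation":[-0.1,8.26,-0.12],"hand":85},
    {"delta_rot":[0.25,-0.21,11.06],"translation":[-0.1,8.26,-0.12],"hand":85},
    {"delta_rot":[0.25,-0.21,11.06],"translation":[-0.1,8.26,-0.12],"hand":85},
    {"delta_rot":[0.25,-0.21,11.06],"translation":[-0.1,8.26,-0.12],"hand":85},
  ],
)

```text
time_s: 5.5
ee_pos: [0.4292, 0.3017, 0.1901]
tool_rot: [[-0.999, -0.033, -0.001], [-0.033, 0.999, 0.001], [0.001, 0.001, -1.0]]
wrist_force: [0.1, -1.0, -0.4]
opening: 0.085
gripper_force: 0.0
```

```bash
python3 -c "
from h import *
o=st(); y=-RY; z=np.array([0,0,-1.]); R=np.stack([np.cross(y,z),y,z],1)
go([.429,.302,.075],R)"
```

```text
5.5 [0.4292 0.3017 0.1901] [[-0.999, -0.033, -0.001], [-0.033, 0.999, 0.001], [0.001, 0.001, -1.0]] [35.1 16.9  2.6 75.7  0.1 33.2] F [ 0.1 -1.  -0.4] 0.085 0.0
trans [-0.01  0.01 -3.84] rot [-0.01 -0.01  0.01]
```

drive_tool(
  increments=[
    {"delta_rot":[0,0,0],"translation":[0,0,-1.6],"hand":85},
    {"delta_rot":[0,0,0],"translation":[0,0,-3],"hand":85},
    {"delta_rot":[0,0,0],"translation":[0,0,-3.84],"hand":85},
    {"delta_rot":[0,0,0],"translation":[0,0,-3.84],"hand":60},
    {"delta_rot":[0,0,0],"translation":[0,0,-3.84],"hand":20},
    {"delta_rot":[0,0,0],"translation":[0,0,-3.84],"hand":20},
    {"delta_rot":[0,0,0],"translation":[0,0,-3.84],"hand":20},
    {"delta_rot":[0,0,0],"translation":[0,0,-3.84],"hand":20},
    {"delta_rot":[0,0,0],"translation":[0,0,-3.84],"hand":20},
    {"delta_rot":[0,0,0],"translation":[0,0,-3.84],"hand":20},
  ],
  grip_force=50,
)

```text
time_s: 6.5
ee_pos: [0.4303, 0.3021, 0.0759]
tool_rot: [[-0.999, -0.033, 0.001], [-0.033, 0.999, 0.002], [-0.002, 0.002, -1.0]]
wrist_force: [0.9, -1.3, 3.0]
opening: 0.0201
gripper_force: 1.4
```

Run:
```python
from h import *
o=st()
a=cam('side')['img'][200:330,160:360,::-1];b=cam('wrist')['img'][:,:,::-1]
a=cv2.resize(a,None,fx=2.2,fy=2.2);b=cv2.resize(b,(360,270))
k=np.zeros((290,800,3),np.uint8);k[:286,:440]=a;k[:270,440:800]=b
cv2.imwrite('pics/g1.png',k)
```

```text
6.5 [0.4303 0.3021 0.0759] [[-0.999, -0.033, 0.001], [-0.033, 0.999, 0.002], [-0.002, 0.002, -1.0]] [35.  21.7 -8.4 59.7  0.  33.1] F [ 0.9 -1.3  3. ] 0.0201 1.3760071992874146
```

View pics/g1.png

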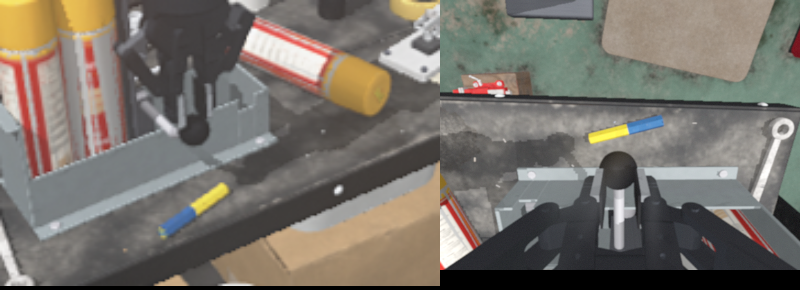

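The view shows the fingers on the rod side of the ball, with the ball at their tips: left crop (193,130), right crop (618,170). They are closed to 20 mm, so I'll measure where the ball is now.

Run:
```python
from h import *
from scipy.optimize import least_squares
for n in('side','wrist','top'):
    c=cam(n); W=cloud(c); im=c['img'].astype(int)
    m=(np.abs(W-[.42,.302,.085])<[.03,.03,.035]).all(-1)&(im.max(-1)<70)
    Q=W[m]
    if len(Q)<10: print(n,len(Q));continue
    f=least_squares(lambda c:np.linalg.norm(Q-c,axis=1)-.015,[.425,.302,.085],loss='soft_l1',f_scale=.001);print(n,len(Q),f.x.round(4),np.median(abs(f.fun)), Q.min(0).round(3),Q.max(0).round(3))
    find(c,n,['knob'])
```

```text
side 179 [0.43   0.3011 0.0957] 0.0012949514625389229 [0.414 0.28  0.086] [0.436 0.327 0.12 ]
side knob 0.72 [0.43  0.307 0.09 ]
side knob 0.46 [0.496 0.425 0.171]
wrist 2473 [0.4271 0.301  0.0921] 0.00039184017665835555 [0.412 0.28  0.089] [0.437 0.325 0.12 ]
wrist knob 0.91 [0.427 0.304 0.097]
top 0
```

drive_tool(
  increments=[
    {"delta_rot":[0,0,0],"translation":[0,0,0],"hand":0},
    {"delta_rot":[0,0,0],"translation":[0,0,0],"hand":0},
    {"delta_rot":[0,0,0],"translation":[0,0,0],"hand":0},
    {"delta_rot":[0,0,0],"translation":[0,0,0],"hand":0},
  ],
  grip_force=50,
)

```text
time_s: 7.25
ee_pos: [0.4304, 0.3021, 0.0769]
tool_rot: [[-0.999, -0.033, 0.002], [-0.033, 0.999, 0.002], [-0.002, 0.002, -1.0]]
wrist_force: [-1.4, -3.5, 13.5]
opening: 0.0002
gripper_force: 6.6
```

Run:
```python
from h import *
st()
c=cam('wrist'); cv2.imwrite('pics/w3.png',cv2.resize(c['img'][200:420,180:420,::-1],None,fx=2.5,fy=2.5))
```

```text
7.25 [0.4304 0.3021 0.0769] [[-0.999, -0.033, 0.002], [-0.033, 0.999, 0.002], [-0.002, 0.002, -1.0]] [35.  21.6 -8.4 59.8  0.  33.1] F [-1.4 -3.5 13.5] 0.0002 6.583633795380592
```

View pics/w3.png

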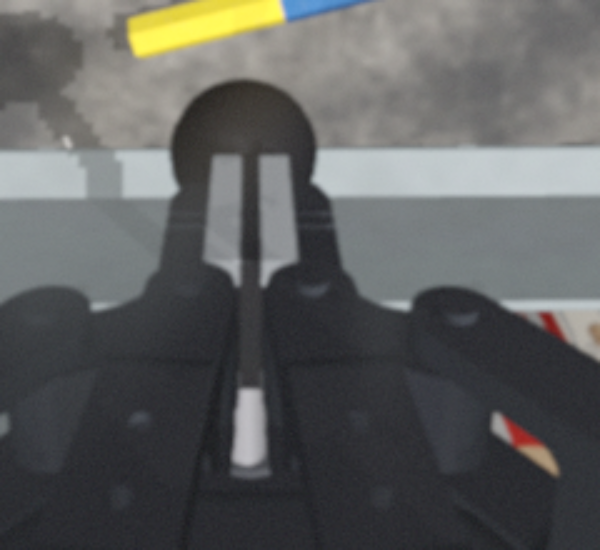

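Run:
```python
from h import *
for n in('wrist','side'):
    c=cam(n); W=cloud(c)
    if n=='wrist':
        for u,v in((180+225/2.5,200+165/2.5),(180+275/2.5,200+165/2.5),(180+225/2.5,200+245/2.5),(180+245/2.5,200+100/2.5),(180+250/2.5,200+430/2.5)):
            print(u,v,W[int(v),int(u)].round(4))
    m=(np.abs(W-[.43,.302,.1])<[.05,.05,.1]).all(-1)
    print(n,np.percentile(W[m],[0,5,50,100],axis=0).round(3).tolist())
    p=np.array([.4304,.3021,.0769,1]); q=c['world_to_cam']@p; print('TCP px',c['fx']*q[0]/q[2]+c['cx'],c['fy']*q[1]/q[2]+c['cy'])
    p=np.array([.4284,.302,.094,1]); q=c['world_to_cam']@p; print('ball px',c['fx']*q[0]/q[2]+c['cx'],c['fy']*q[1]/q[2]+c['cy'])
```

```text
270.0 266.0 [0.4189 0.2981 0.1117]
290.0 266.0 [0.4179 0.3068 0.113 ]
270.0 298.0 [0.4185 0.2988 0.138 ]
278.0 240.0 [0.4131 0.3014 0.0958]
280.0 372.0 [0.5154 0.3058 0.0693]
wrist [[0.389, 0.252, 0.0], [0.411, 0.26, 0.004], [0.418, 0.302, 0.169], [0.48, 0.352, 0.195]]
TCP px 278.4480544277707 256.144918521642
ball px 278.2817641998984 267.2913476609649
side [[0.39, 0.252, 0.0], [0.402, 0.259, 0.0], [0.421, 0.305, 0.092], [0.48, 0.352, 0.2]]
TCP px 247.0066066891934 264.96454602243494
ball px 247.14181208962404 258.6703014266581
```

drive_tool(
  increments=[
    {"delta_rot":[0,0,0],"translation":[0,0,1],"hand":0},
    {"delta_rot":[0,0,0],"translation":[0,0,2],"hand":0},
    {"delta_rot":[0,0,0],"translation":[0,0,2],"hand":0},
  ],
)

```text
time_s: 7.7
ee_pos: [0.431, 0.3038, 0.1385]
tool_rot: [[-0.999, -0.034, 0.004], [-0.034, 0.999, 0.006], [-0.004, 0.006, -1.0]]
wrist_force: [0.0, 0.1, 0.8]
opening: 0.0002
gripper_force: 0.0
```

Run:
```python
from h import *
o=st()
for n in('wrist','side'):
    c=cam(n,n+'5.png'); W=cloud(c); p=o['ee_pos']
    print(n,np.linalg.inv(c['world_to_cam'])[:3,3].round(3))
    m=(np.abs(W-p-[0,0,.03])<[.02,.03,.05]).all(-1)
    for z0 in np.arange(p[2]-.02,p[2]+.08,.008):
        q=W[m&(W[...,2]>z0)&(W[...,2]<=z0+.008)]
        print(round(z0-p[2],3),len(q),np.median(q,0).round(3) if len(q) else '')
```

```text
7.7 [0.431  0.3038 0.1385] [[-0.999, -0.034, 0.004], [-0.034, 0.999, 0.006], [-0.004, 0.006, -1.0]] [35.1 18.6 -2.9 68.1  0.1 33.1] F [0.  0.1 0.8] 0.0002 0.0
wrist [0.35  0.301 0.309]
-0.02 0 
-0.012 0 
-0.004 0 
0.004 0 
0.012 0 
0.02 0 
0.028 169 [0.419 0.304 0.173]
0.036 551 [0.419 0.304 0.179]
0.044 651 [0.422 0.304 0.187]
0.052 754 [0.419 0.304 0.194]
0.06 935 [0.42  0.304 0.204]
0.068 1839 [0.418 0.303 0.212]
0.076 1599 [0.418 0.302 0.217]
side [-0.225  0.628  0.624]
-0.02 0 
-0.012 0 
-0.004 0 
0.004 0 
0.012 0 
0.02 1 [0.434 0.309 0.164]
0.028 26 [0.422 0.307 0.172]
0.036 54 [0.423 0.307 0.178]
0.044 56 [0.423 0.31  0.187]
0.052 60 [0.424 0.309 0.195]
0.06 44 [0.422 0.305 0.202]
0.068 77 [0.42  0.301 0.211]
0.076 63 [0.42  0.301 0.216]
```

The cameras agree that the finger ends sit about 30 mm behind the reported TCP. The true grasp point is therefore about 49 mm behind ee_pos, and I'll correct for that and grasp again.

drive_tool(
  increments=[
    {"delta_rot":[0,0,0],"translation":[-0.09,-0.08,0],"hand":70},
    {"delta_rot":[0,0,0],"translation":[-0.09,-0.08,0],"hand":70},
    {"delta_rot":[0,0,0],"translation":[-0.09,-0.08,0],"hand":70},
    {"delta_rot":[0,0,0],"translation":[-0.09,-0.08,0],"hand":70},
    {"delta_rot":[0,0,0],"translation":[-0.09,-0.08,-1.5],"hand":70},
    {"delta_rot":[0,0,0],"translation":[-0.09,-0.08,-2.6],"hand":70},
    {"delta_rot":[0,0,0],"translation":[-0.09,-0.08,-3.1],"hand":70},
    {"delta_rot":[0,0,0],"translation":[-0.09,-0.08,-3.1],"hand":15},
    {"delta_rot":[0,0,0],"translation":[-0.09,-0.08,-3.1],"hand":15},
    {"delta_rot":[0,0,0],"translation":[-0.09,-0.08,-3.1],"hand":15},
    {"delta_rot":[0,0,0],"translation":[-0.09,-0.08,-3.1],"hand":15},
    {"delta_rot":[0,0,0],"translation":[-0.09,-0.08,-3.1],"hand":15},
  ],
  grip_force=50,
)

```text
time_s: 9.0
ee_pos: [0.4277, 0.3005, 0.0432]
tool_rot: [[-0.999, -0.034, 0.002], [-0.034, 0.999, 0.003], [-0.002, 0.003, -1.0]]
wrist_force: [0.1, 1.6, -0.1]
opening: 0.0275
gripper_force: 49.1
```

drive_tool(
  increments=[
    {"delta_rot":[0,0,0],"translation":[0.02,-0.5,0.03],"hand":15},
    {"delta_rot":[0,0,0],"translation":[0.04,-1,0.03],"hand":15},
    {"delta_rot":[0,0,0],"translation":[0.05,-1.5,0.03],"hand":15},
    {"delta_rot":[0,0,0],"translation":[0.07,-2,0.03],"hand":15},
    {"delta_rot":[0,0,0],"translation":[0.09,-2.5,0.03],"hand":15},
    {"delta_rot":[0,0,0],"translation":[0.1,-2.8,0.03],"hand":15},
    {"delta_rot":[0,0,0],"translation":[0.1,-3.0,0.03],"hand":15},
    {"delta_rot":[0,0,0],"translation":[0.1,-3.0,0.03],"hand":15},
    {"delta_rot":[0,0,0],"translation":[0.1,-3.0,0.03],"hand":15},
  ],
)

```text
time_s: 9.9
ee_pos: [0.4315, 0.2115, 0.0441]
tool_rot: [[-0.999, -0.034, 0.003], [-0.034, 0.999, 0.006], [-0.003, 0.006, -1.0]]
wrist_force: [0.6, 5.3, -1.3]
opening: 0.0275
gripper_force: 49.4
```

drive_tool(
  increments=[
    {"delta_rot":[0,0,0],"translation":[0,-0.05,0],"hand":15},
    {"delta_rot":[0,0,0],"translation":[0,-0.05,-0.2],"hand":15},
    {"delta_rot":[0,0,0],"translation":[0,-0.05,-0.4],"hand":15},
    {"delta_rot":[0,0,0],"translation":[0,-0.05,-0.6],"hand":15},
    {"delta_rot":[0,0,0],"translation":[0,-0.05,-0.8],"hand":15},
    {"delta_rot":[0,0,0],"translation":[0,-0.05,-0.85],"hand":15},
    {"delta_rot":[0,0,0],"translation":[0,-0.05,-0.85],"hand":15},
  ],
)

```text
time_s: 10.6
ee_pos: [0.43, 0.2095, 0.018]
tool_rot: [[-0.999, -0.034, -0.0], [-0.034, 0.999, 0.004], [-0.0, 0.004, -1.0]]
wrist_force: [-2.3, 5.5, 1.4]
opening: 0.0278
gripper_force: 49.5
```

Run:
```python
from h import *
st()
c=cam('side'); cv2.imwrite('pics/s6.png',cv2.resize(c['img'][180:340,140:400,::-1],None,fx=2.5,fy=2.5))
```

```text
10.6 [0.43   0.2095 0.018 ] [[-0.999, -0.034, -0.0], [-0.034, 0.999, 0.004], [-0.0, 0.004, -1.0]] [ 25.8  20.9 -19.9  49.1   0.2  23.9] F [-2.3  5.5  1.4] 0.0278 49.503453969955444
```

View pics/s6.png

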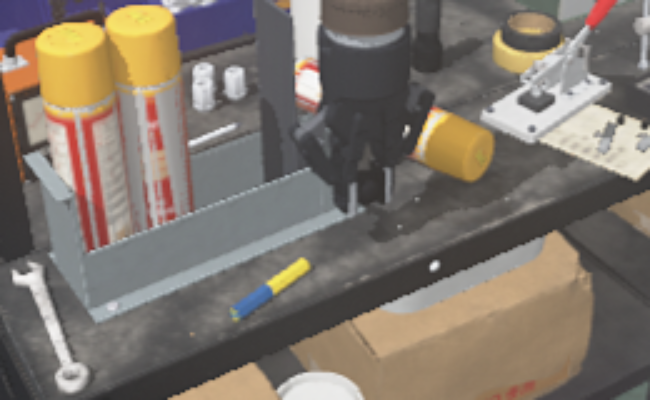

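The follower plate is drawn back (crop 280,90), with the handle lowered between the fingers at (370,190). I'll let it onto the hook gently first, then release.

drive_tool(
  increments=[
    {"delta_rot":[0,0,0],"translation":[0,0.05,0],"hand":15},
    {"delta_rot":[0,0,0],"translation":[0,0.1,0],"hand":15},
    {"delta_rot":[0,0,0],"translation":[0,0.15,0],"hand":15},
    {"delta_rot":[0,0,0],"translation":[0,0.18,0],"hand":15},
    {"delta_rot":[0,0,0],"translation":[0,0.18,0],"hand":15},
  ],
)

```text
time_s: 11.15
ee_pos: [0.4299, 0.21, 0.0174]
tool_rot: [[-1.0, -0.031, 0.0], [-0.031, 0.999, -0.006], [0.0, -0.006, -1.0]]
wrist_force: [-1.0, -9.1, 4.0]
opening: 0.0277
gripper_force: 49.9
```

It's hooked: the force has reversed and the knob barely moved. Releasing and lifting off.

drive_tool(
  increments=[
    {"delta_rot":[0,0,0],"translation":[0,-0.12,0],"hand":27},
    {"delta_rot":[0,0,0],"translation":[0,-0.12,0],"hand":60},
    {"delta_rot":[0,0,0],"translation":[0,-0.12,0],"hand":60},
    {"delta_rot":[0,0,0],"translation":[0,-0.12,0],"hand":60},
    {"delta_rot":[0,0,0],"translation":[0,-0.12,0.4],"hand":70},
    {"delta_rot":[0,0,0],"translation":[0,-0.12,1.5],"hand":85},
    {"delta_rot":[0,0,0],"translation":[0,-0.12,3],"hand":85},
    {"delta_rot":[0,0,0],"translation":[0,-0.12,4.5],"hand":85},
    {"delta_rot":[0,0,0],"translation":[0,-0.12,6],"hand":85},
    {"delta_rot":[0,0,0],"translation":[0,-0.12,6],"hand":85},
  ],
)

```text
time_s: 12.15
ee_pos: [0.4337, 0.2118, 0.2041]
tool_rot: [[-0.999, -0.034, 0.011], [-0.034, 0.999, 0.007], [-0.012, 0.006, -1.0]]
wrist_force: [-0.4, 0.3, 0.3]
opening: 0.0845
gripper_force: 0.0
```

```bash
python3 - <<'E'
from h import *
from scipy.optimize import least_squares
st()
allP=[]
for n in('side','wrist','top'):
    c=cam(n,n+'7.png'); W=cloud(c); np.save(n+'.npy',W); find(c,n,['knob'])
    P=W.reshape(-1,3);P=P[~np.isnan(P[:,0])];allP.append(P);x,y,z=P.T
    Q=P[(abs(x-.43)<.018)&(abs(y-.21)<.025)&(z>.05)&(z<.115)]
    if len(Q)>20:
        f=least_squares(lambda c:np.linalg.norm(Q-c,axis=1)-.015,[.43,.21,.07],loss='soft_l1',f_scale=.001);print(n,len(Q),f.x.round(4))
    # caps: cylinder side fit r=.0285 z .19-.228 ; body r .0295 z .07-.18
    for y0 in(.41,.355):
      for lo,hi,rr in((.19,.225,.0285),(.08,.18,.0295)):
        Q=P[(np.hypot(x-.523,y-y0)<.038)&(z>lo)&(z<hi)]
        if len(Q)>30:
            f=least_squares(lambda c:np.linalg.norm(Q[:,:2]-c,axis=1)-rr,[.523,y0],loss='soft_l1',f_scale=.001);print(n,'can',lo,len(Q),f.x.round(4))
    Q=P[(abs(x-.525)<.045)&(y>.15)&(y<.30)&(z>.1)&(z<.215)]
    if len(Q): print(n,'plate',len(Q),np.percentile(Q,[2,50,98],axis=0).round(3).tolist())
    Q=P[(abs(x-.525)<.08)&(y>.13)&(y<.48)&(z>.115)&(z<.123)&(y>.42)]
    if len(Q): print(n,'stop',len(Q),np.percentile(Q,[2,50,98],axis=0).round(3).tolist())
    Q=P[(abs(x-.525)<.03)&(y>.16)&(y<.25)&(z>.0025)&(z<.006)]
    if len(Q): print(n,'base',len(Q),np.percentile(Q,[.5,2,50,98],axis=0).round(3).tolist())
# FK fit
E
cat log.txt | wc -l
```

```text
12.15 [0.4337 0.2118 0.2041] [[-0.999, -0.034, 0.011], [-0.034, 0.999, 0.007], [-0.012, 0.006, -1.0]] [26.  11.1 -2.9 75.2  0.1 24. ] F [-0.4  0.3  0.3] 0.0845 0.0
side knob 0.78 [0.433 0.215 0.066]
side 153 [0.4295 0.2103 0.0681]
side can 0.19 610 [0.5207 0.4159]
side can 0.08 1404 [0.521 0.416]
side can 0.19 444 [0.522  0.3605]
side can 0.08 1071 [0.5225 0.3604]
side plate 699 [[0.495, 0.238, 0.103], [0.522, 0.242, 0.161], [0.556, 0.244, 0.212]]
side stop 252 [[0.481, 0.422, 0.116], [0.512, 0.452, 0.12], [0.592, 0.476, 0.123]]
side base 1 [[0.547, 0.185, 0.004], [0.547, 0.185, 0.004], [0.547, 0.185, 0.004], [0.547, 0.185, 0.004]]
wrist knob 0.85 [0.451 0.211 0.07 ]
wrist 901 [0.4273 0.2101 0.0666]
wrist can 0.08 4263 [0.519  0.4176]
wrist can 0.19 70 [0.5186 0.3614]
wrist can 0.08 4063 [0.52   0.3609]
wrist plate 1821 [[0.493, 0.233, 0.105], [0.508, 0.237, 0.169], [0.528, 0.241, 0.211]]
wrist stop 141 [[0.482, 0.42, 0.115], [0.492, 0.444, 0.118], [0.502, 0.447, 0.122]]
wrist base 395 [[0.511, 0.184, 0.003], [0.515, 0.184, 0.003], [0.532, 0.193, 0.004], [0.554, 0.249, 0.005]]
top can 0.19 70 [0.52   0.4194]
top can 0.08 91 [0.5205 0.419 ]
top can 0.19 81 [0.521  0.3626]
top can 0.08 90 [0.5214 0.363 ]
top plate 13 [[0.539, 0.24, 0.182], [0.551, 0.243, 0.209], [0.556, 0.243, 0.214]]
top stop 48 [[0.481, 0.445, 0.115], [0.495, 0.454, 0.12], [0.59, 0.466, 0.123]]
top base 51 [[0.496, 0.165, 0.003], [0.496, 0.165, 0.003], [0.528, 0.18, 0.004], [0.554, 0.2, 0.006]]
9
```

Step 1 looks met: the knob is at (0.429, 0.210, 0.067), in the notch, and the plate face is at y≈0.2425. The gap centre is about (0.524, 0.287). Next I'll plan the tilted pick of the can by its cap.

```bash
cat >> h.py <<'E'
def canpose(az,a,pick=True):
    "tool rotation: pick: az = horizontal dir cap->foot ; place: az = horizontal tool heading"
    h=np.array([np.cos(np.radians(az)),np.sin(np.radians(az)),0]);k=np.array([0,0,1.]);a=np.radians(a);s,c=np.sin(a),np.cos(a)
    z,x=(c*h-s*k,-(s*h+c*k)) if pick else (s*h-c*k, -(-c*h-s*k))
    return np.stack([x,np.cross(z,x),z],1)
G=.049
E
python3 - <<'E'
from h import *
o=st()
P=np.concatenate([np.load(n+'.npy').reshape(-1,3) for n in('side','top')]);P=P[~np.isnan(P[:,0])]
# cap vs body: refit can2 axis with line of max-z ridge, end extents
h=np.array([np.cos(np.radians(18.4)),np.sin(np.radians(18.4))]);q=P[:,:2]-[.5665,.0967];s=q@h;t=q@[-h[1],h[0]]
m=(abs(t)<.045)&(abs(s)<.14)&(P[:,2]>.012)&(P[:,2]<.066)
print('s',np.percentile(s[m],[.5,1,99,99.5]).round(4))
for s0 in np.arange(-.11,.12,.04):
    k=m&(abs(s-s0)<.01);print(round(s0,2),np.percentile(t[k],[1,99]).round(4),P[k,2].max().round(3))
R=canpose(18.4,42);print(R.round(3).tolist())
g=np.array([.4855,.070,.0300])
for b in(.10,0): go(g+(G-b)*R[:,2],R,o)
E
```

```text
12.45 [0.4286 0.2093 0.1955] [[-0.999, -0.034, -0.004], [-0.034, 0.999, -0.001], [0.004, -0.001, -1.0]] [26.  11.6 -3.6 75.   0.1 24. ] F [-0.8 -0.1  0.6] 0.0851 0.0
s [-0.1157 -0.1153  0.1118  0.113 ]
-0.11 [-0.0235  0.0279] 0.062
-0.07 [-0.0262  0.0287] 0.063
-0.03 [-0.0263  0.0284] 0.062
0.01 [-0.0262  0.0288] 0.065
0.05 [-0.0265  0.0289] 0.063
0.09 [-0.0269  0.0288] 0.065
[[-0.635, -0.316, 0.705], [-0.211, 0.949, 0.235], [-0.743, 0.0, -0.669]]
trans [ 0.7  -5.04 -4.38] rot [ 1.07 -5.95  1.94]
trans [ 3.05 -4.26 -6.61] rot [ 1.07 -5.95  1.94]
```

drive_tool(
  increments=[
    {"delta_rot":[0,0,0],"translation":[0,-1.5,0],"hand":85},
    {"delta_rot":[0,0,0],"translation":[0,-3,0],"hand":85},
    {"delta_rot":[1.07,-5.95,1.94],"translation":[0.4,-5.04,-2],"hand":85},
    {"delta_rot":[1.07,-5.95,1.94],"translation":[0.4,-5.04,-2],"hand":85},
    {"delta_rot":[1.07,-5.95,1.94],"translation":[0.4,-5.04,-2],"hand":85},
    {"delta_rot":[1.07,-5.95,1.94],"translation":[0.4,-5.04,-2],"hand":85},
    {"delta_rot":[1.07,-5.95,1.94],"translation":[0.4,-5.04,-2],"hand":85},
    {"delta_rot":[1.07,-5.95,1.94],"translation":[0.4,-5.04,-2],"hand":85},
    {"delta_rot":[1.07,-5.95,1.94],"translation":[0.4,-5.04,-2],"hand":85},
    {"delta_rot":[1.07,-5.95,1.94],"translation":[0.4,-5.04,-2],"hand":85},
    {"delta_rot":[1.07,-5.95,1.94],"translation":[0.4,-5.04,-2],"hand":85},
  ],
)

```text
time_s: 13.55
ee_pos: [0.4439, 0.0574, 0.1406]
tool_rot: [[-0.641, -0.318, 0.699], [-0.211, 0.948, 0.237], [-0.738, 0.004, -0.675]]
wrist_force: [0.4, -0.1, 0.3]
opening: 0.0852
gripper_force: 0.0
```

Run:
```python
from h import *
o=st();R=canpose(18.4,42);g=np.array([.4855,.070,.0300])
for b in(.10,0): go(g+(G-b)*R[:,2],R,o)
```

```text
13.55 [0.4439 0.0574 0.1406] [[-0.641, -0.318, 0.699], [-0.211, 0.948, 0.237], [-0.738, 0.004, -0.675]] [ -5.7 -15.7 -62.3  -1.5  17.8 -16.8] F [ 0.4 -0.1  0.3] 0.0852 0.0
trans [ 0.19  0.02 -2.55] rot [-0.01 -0.06 -0.01]
trans [ 2.54  0.8  -4.78] rot [-0.01 -0.06 -0.01]
```

drive_tool(
  increments=[
    {"delta_rot":[0,0,0],"translation":[1.0,0.3,-1.0],"hand":85},
    {"delta_rot":[0,0,0],"translation":[1.5,0.5,-2.0],"hand":85},
    {"delta_rot":[0,0,0],"translation":[2.0,0.65,-3.5],"hand":85},
    {"delta_rot":[0,0,0],"translation":[2.3,0.72,-4.3],"hand":85},
    {"delta_rot":[-0.01,-0.06,-0.01],"translation":[2.54,0.8,-4.78],"hand":85},
    {"delta_rot":[-0.01,-0.06,-0.01],"translation":[2.54,0.8,-4.78],"hand":85},
  ],
)

```text
time_s: 14.15
ee_pos: [0.5357, 0.082, -0.0028]
tool_rot: [[-0.65, -0.323, 0.688], [-0.217, 0.946, 0.239], [-0.728, 0.006, -0.685]]
wrist_force: [-0.9, 0.1, 0.2]
opening: 0.0851
gripper_force: 0.0
```

Run:
```python
from h import *
o=st();R=canpose(18.4,42);g=np.array([.4855,.070,.0300]);go(g+G*R[:,2],R,o)
a=cam('side')['img'][170:310,200:440,::-1];b=cam('wrist')['img'][:,:,::-1]
a=cv2.resize(a,(480,280));b=cv2.resize(b,(320,240))
k=np.zeros((280,800,3),np.uint8);k[:280,:480]=a;k[:240,480:800]=b
cv2.imwrite('pics/g8.png',k)
```

```text
14.15 [ 0.5357  0.082  -0.0028] [[-0.65, -0.323, 0.688], [-0.217, 0.946, 0.239], [-0.728, 0.006, -0.685]] [  0.5  25.2 -62.3 -42.7  13.5 -12.6] F [-0.9  0.1  0.2] 0.0851 0.0
trans [-0.52 -0.02  0.  ] rot [ 0.01 -0.16 -0.06]
```

View pics/g8.png

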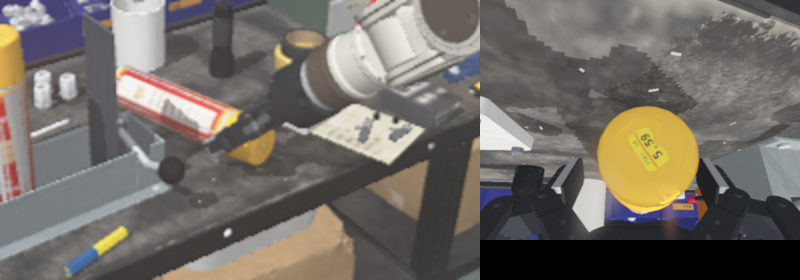

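The jaws straddle the cap (left crop 250,135; right crop 648,155). The elbow limit left the grasp about 15 mm too far out. I'll go slightly further and grip the body just below the cap. The plan is to stand the can on the bench first, then regrasp it with the tool vertical for a clean placing.

drive_tool(
  increments=[
    {"delta_rot":[0,0,0],"translation":[0.3,0.27,0],"hand":85},
    {"delta_rot":[0,0,0],"translation":[0.3,0.27,0],"hand":85},
    {"delta_rot":[0,0,0],"translation":[0.3,0.27,0],"hand":40},
    {"delta_rot":[0,0,0],"translation":[0.3,0.27,0],"hand":40},
    {"delta_rot":[0,0,0],"translation":[0.3,0.27,0],"hand":40},
    {"delta_rot":[0,0,0],"translation":[0.3,0.27,0],"hand":40},
  ],
  grip_force=90,
)

```text
time_s: 14.85
ee_pos: [0.5482, 0.0891, 0.0044]
tool_rot: [[-0.64, -0.322, 0.698], [-0.216, 0.947, 0.239], [-0.737, 0.002, -0.675]]
wrist_force: [-3.0, -0.4, 6.7]
opening: 0.0537
gripper_force: 93.9
```

Run:
```python
from h import *
o=st()
R=o['tool_rot']; g=o['ee_pos']-G*R[:,2]; print('grasp',g)
# fit FK: pitch p=q2-q3+q4 ; planar
import ast
L=[ast.literal_eval(l) for l in open('log.txt')]
from scipy.optimize import least_squares
def fk(v,q):
    r0,z0,L2,o2,L3,o3,b,t=v; q=np.radians(q); 
    A=q[1]+o2;B=q[1]-q[2]+o3;p=q[1]-q[2]+q[3]
    # direction angle measured as pitch below horizontal
    r=r0+L2*np.cos(A)+L3*np.cos(B)+b*np.cos(p); z=z0-L2*np.sin(A)-L3*np.sin(B)-b*np.sin(p)
    # wrist -> tool
    d=np.array([np.cos(q[4])*np.cos(p),np.sin(q[4]),-np.cos(q[4])*np.sin(p)])
    x=np.array([r,0,z])+t*d
    c,s=np.cos(q[0]),np.sin(q[0]); return np.array([c*x[0]-s*x[1],s*x[0]+c*x[1],x[2]])
def res(v): return np.concatenate([fk(v,l[0])-l[1] for l in L])
best=None
for k in range(60):
    rng=np.random.default_rng(k)
    f=least_squares(res,[0,.1,.3,rng.uniform(-3,3),.3,rng.uniform(-3,3),.1,.2],bounds=([-.2,-.3,.1,-4,.1,-4,0,.05],[.2,.5,.6,4,.6,4,.25,.45]))
    if best is None or f.cost<best.cost: best=f
print(len(L),best.x.round(4),abs(best.fun).max()); np.save('fk.npy',best.x)
# check direction model
q=np.radians(o['qpos']);p=q[1]-q[2]+q[3];d=np.array([np.cos(q[4])*np.cos(p),np.sin(q[4]),-np.cos(q[4])*np.sin(p)]);c,s=np.cos(q[0]),np.sin(q[0]);print([c*d[0]-s*d[1],s*d[0]+c*d[1],d[2]],R[:,2])
```

```text
14.85 [0.5482 0.0891 0.0044] [[-0.64, -0.322, 0.698], [-0.216, 0.947, 0.239], [-0.737, 0.002, -0.675]] [  1.8  24.8 -61.  -42.   12.5 -11.6] F [-3.  -0.4  6.7] 0.0537 93.85438289697049
grasp [0.51401842 0.07745051 0.03747618]
13 [ 0.      0.2408  0.4933 -1.5708  0.3915 -0.0204  0.1015  0.3322] 3.677613769070831e-15
[np.float64(0.6978318753936448), np.float64(0.2386061040878137), np.float64(-0.6753501319883072)] [ 0.69783188  0.2386061  -0.67535013]
```

```bash
cat >> h.py <<'E'
V=np.load('fk.npy') if __import__('os').path.exists('fk.npy') else None
LO=[-155.79,-60.16,-62.33,-114,-81.49,-180];HI=[155.79,107.12,73.08,123.19,82.49,180]
def base6(q1,p,q5):
    c,s=np.cos,np.sin
    z=np.array([c(q5)*c(p),s(q5),-c(q5)*s(p)]); x=np.array([-s(p),0,-c(p)]) 
    Rz=Ro.from_euler('z',q1).as_matrix(); return Rz@np.stack([x,np.cross(z,x),z],1)
def ik(pos,R):
    r0,z0,L2,o2,L3,o3,b,t=V; d=R[:,2]; W=np.array(pos)-t*d
    q1=np.arctan2(W[1],W[0]); rh=np.array([np.cos(q1),np.sin(q1),0]);lh=np.array([-rh[1],rh[0],0])
    q5=np.arcsin(d@lh); p=np.arctan2(-d[2],d@rh)
    r=W@rh-r0-b*np.cos(p); z=W[2]-z0+b*np.sin(p)
    D=np.hypot(r,z)
    if D>L2+L3: return None
    th=np.arctan2(-z,r); k=np.arccos((D*D+L2*L2-L3*L3)/(2*D*L2)); A=th-k
    B=np.arctan2(-(z+L2*np.sin(A)),r-L2*np.cos(A))
    q2=A-o2; q3=q2-(B-o3); q4=p-q2+q3
    M=base6(q1,p,q5).T@R; q6=-np.arctan2(M[1,0],M[0,0]) 
    q=np.degrees([q1,q2,q3,q4,q5,q6]); return (q+180)%360-180
def lim(q): return None if q is None else round(min((q-LO).min(),(HI-q).min()),1)
E
python3 - <<'E'
from h import *
o=telemetry.get_obs(); print(o['qpos'].round(2), ik(o['ee_pos'],o['tool_rot']).round(2))
R=o['tool_rot'];h=np.array([np.cos(np.radians(18.4)),np.sin(np.radians(18.4)),0])
cap=np.array([.4569,.0602,.0295]);foot=cap+.231*h
ft=R.T@(foot-o['ee_pos']); ct=R.T@(-h); np.savez('can.npz',ft=ft,ct=ct)
print('closing dot axis',ct)
Q=Ro.align_vectors([[0,0,1]],[-h])[0].as_matrix()
for sx,sy in((.48,.04),(.52,.08),(.45,0.05)):
  for hd in(30,60,75,90,105,120):
    R1=Q@R; az=np.degrees(np.arctan2(R1[1,2],R1[0,2])); R2=Ro.from_euler('z',hd-az,degrees=True).as_matrix()@R1
    out=[]
    for dz in(0,.1):
        q=ik(np.array([sx,sy,dz])-R2@ft,R2); out.append((lim(q),None if q is None else q.round(0).tolist()))
    print(sx,sy,hd,out)
# regrasp & place
for hd in (1,-1):
  y=RX*hd;z=np.array([0,0,-1.]);Rv=np.stack([np.cross(y,z),y,z],1)
  for g in((.48,.04,.21),(.52,.08,.21),(.524,.287,.21),(.524,.287,.28),(.52,.08,.28)):
    q=ik(np.array(g)+G*z,Rv);print(hd,g,lim(q),None if q is None else q.round(0))
E
```

```text
[  1.79  24.77 -61.04 -42.04  12.52 -11.57] [  1.79  24.77 -61.04 -42.04  12.52  11.57]
closing dot axis [ 0.67534745  0.00642569 -0.73747171]
0.48 0.04 30 [(np.float64(14.2), [-11.0, -3.0, -48.0, 11.0, 26.0, -147.0]), (np.float64(25.0), [-11.0, -12.0, -37.0, 30.0, 26.0, -147.0])]
0.48 0.04 60 [(np.float64(31.4), [-19.0, 9.0, -31.0, 40.0, 42.0, -104.0]), (np.float64(40.9), [-19.0, 3.0, -21.0, 56.0, 42.0, -104.0])]
0.48 0.04 75 [(np.float64(40.2), [-20.0, 17.0, -20.0, 57.0, 42.0, -83.0]), (np.float64(40.2), [-20.0, 11.0, -11.0, 72.0, 42.0, -83.0])]
0.48 0.04 90 [(np.float64(42.6), [-18.0, 24.0, -10.0, 72.0, 40.0, -65.0]), (np.float64(37.4), [-18.0, 19.0, -1.0, 86.0, 40.0, -65.0])]
0.48 0.04 105 [(np.float64(38.4), [-16.0, 31.0, 0.0, 85.0, 35.0, -50.0]), (np.float64(25.5), [-16.0, 26.0, 9.0, 98.0, 35.0, -50.0])]
0.48 0.04 120 [(np.float64(28.1), [-13.0, 37.0, 10.0, 95.0, 30.0, -38.0]), (np.float64(15.6), [-13.0, 33.0, 18.0, 108.0, 30.0, -38.0])]
0.52 0.08 30 [(np.float64(17.5), [-3.0, 1.0, -45.0, 7.0, 22.0, -154.0]), (np.float64(26.1), [-3.0, -8.0, -35.0, 26.0, 22.0, -154.0])]
0.52 0.0
[... 1354 characters left out ...]
 120 [(np.float64(31.0), [-13.0, 33.0, 4.0, 92.0, 30.0, -38.0]), (np.float64(18.3), [-13.0, 29.0, 12.0, 105.0, 30.0, -38.0])]
1 (0.48, 0.04, 0.21) 53.2 [ 5. 13. -7. 70.  0. 87.]
1 (0.52, 0.08, 0.21) 51.5 [ 9. 18. -0. 72.  0. 83.]
1 (0.524, 0.287, 0.21) 47.6 [29. 26. 12. 76.  0. 63.]
1 (0.524, 0.287, 0.28) 37.9 [29. 25. 20. 85.  0. 63.]
1 (0.52, 0.08, 0.28) 41.7 [ 9. 16.  8. 82.  0. 83.]
-1 (0.48, 0.04, 0.21) 53.2 [  5.  13.  -7.  70.   0. -93.]
-1 (0.52, 0.08, 0.21) 51.5 [  9.  18.  -0.  72.   0. -97.]
-1 (0.524, 0.287, 0.21) 47.6 [  29.   26.   12.   76.    0. -117.]
-1 (0.524, 0.287, 0.28) 37.9 [  29.   25.   20.   85.    0. -117.]
-1 (0.52, 0.08, 0.28) 41.7 [  9.  16.   8.  82.   0. -97.]
```

Run:
```python
from h import *
from scipy.spatial.transform import Slerp
o=telemetry.get_obs();R=o['tool_rot'];p0=o['ee_pos'];C=np.load('can.npz');ft,ct=C['ft'],C['ct']
h=-R@ct;Q=Ro.align_vectors([[0,0,1]],[-h])[0].as_matrix()
R1=Q@R; az=np.degrees(np.arctan2(R1[1,2],R1[0,2])); R2=Ro.from_euler('z',90-az,degrees=True).as_matrix()@R1
np.savez('stand.npz',R2=R2)
S=np.array([.50,.06,0]);end=S-R2@ft; top=end+[0,0,.08]
def path(a,Ra,b,Rb,n=9):
    sl=Slerp([0,1],Ro.from_matrix([Ra,Rb]))
    for f in np.linspace(0,1,n):
        Rf=sl(f).as_matrix();p=a+f*(b-a);q=ik(p,Rf);print(round(f,2),lim(q),'foot',(p+Rf@ft).round(3),'g',(p-G*Rf[:,2]).round(3), 'tilt',np.degrees(np.arccos((Rf@ct)[2])).round(0))
a=p0+[.03,0,.15]
print('lift');path(p0,R,a,R,4)
print('rot');path(a,R,top,R2)
go(a,R,o); go(top,R2,dict(ee_pos=a,tool_rot=R)); go(end,R2,dict(ee_pos=top,tool_rot=R2))
```

```text
lift
0.0 1.3 foot [0.676 0.133 0.029] g [0.514 0.077 0.037] tilt 90.0
0.33 5.0 foot [0.686 0.133 0.079] g [0.524 0.077 0.087] tilt 90.0
0.67 9.7 foot [0.696 0.133 0.129] g [0.534 0.077 0.137] tilt 90.0
1.0 15.0 foot [0.706 0.133 0.179] g [0.544 0.077 0.187] tilt 90.0
rot
0.0 15.0 foot [0.706 0.133 0.179] g [0.544 0.077 0.187] tilt 90.0
0.12 22.7 foot [0.704 0.107 0.167] g [0.538 0.078 0.199] tilt 82.0
0.25 30.8 foot [0.694 0.083 0.151] g [0.534 0.077 0.211] tilt 72.0
0.38 38.7 foot [0.676 0.062 0.132] g [0.529 0.075 0.221] tilt 61.0
0.5 45.9 foot [0.65  0.048 0.114] g [0.525 0.072 0.229] tilt 50.0
0.62 52.0 foot [0.617 0.04  0.098] g [0.52  0.068 0.237] tilt 38.0
0.75 53.5 foot [0.579 0.04  0.086] g [0.514 0.063 0.243] tilt 25.0
0.88 47.3 foot [0.54  0.046 0.08 ] g [0.507 0.057 0.248] tilt 13.0
1.0 41.9 foot [0.5  0.06 0.08] g [0.498 0.052 0.251] tilt 0.0
trans [1. 0. 5.] rot [0. 0. 0.]
trans [-2.66 -0.13  2.03] rot [  7.39  10.35 -10.28]
trans [ 0.    0.   -2.67] rot [0. 0. 0.]
```

drive_tool(
  increments=[
    {"delta_rot":[0,0,0],"translation":[0.1,0,0.5],"hand":40},
    {"delta_rot":[0,0,0],"translation":[0.2,0,1.2],"hand":40},
    {"delta_rot":[0,0,0],"translation":[0.3,0,2.2],"hand":40},
    {"delta_rot":[0,0,0],"translation":[0.4,0,3.2],"hand":40},
    {"delta_rot":[0,0,0],"translation":[0.5,0,4.2],"hand":40},
    {"delta_rot":[0,0,0],"translation":[0.5,0,5],"hand":40},
    {"delta_rot":[0,0,0],"translation":[0.5,0,5],"hand":40},
  ],
)

```text
time_s: 15.55
ee_pos: [0.5647, 0.0888, 0.1576]
tool_rot: [[-0.637, -0.321, 0.701], [-0.216, 0.947, 0.238], [-0.74, 0.0, -0.672]]
wrist_force: [0.0, 0.3, -1.9]
opening: 0.0532
gripper_force: 95.1
```

```bash
cat >> h.py <<'E'
def stand_path(S,dz,n,o):
    from scipy.spatial.transform import Slerp
    C=np.load('can.npz');R2=np.load('stand.npz')['R2'];top=np.array(S)-R2@C['ft']+[0,0,dz];R=o['tool_rot'];p0=o['ee_pos']
    go(top,R2,o)
E
python3 - <<'E'
from h import *
o=st();stand_path([.5,.06,0],.08,1,o)
# can axis check from cameras
h=[.949,.316]
for n in('side',):
    c=cam(n);W=cloud(c);cv2.imwrite('pics/s9.png',cv2.resize(c['img'][130:290,180:440,::-1],None,fx=2,fy=2))
E
```

```text
15.55 [0.5647 0.0888 0.1576] [[-0.637, -0.321, 0.701], [-0.216, 0.947, 0.238], [-0.74, 0.0, -0.672]] [  1.7  -1.4 -48.9  -4.   12.5 -11.6] F [ 0.   0.3 -1.9] 0.0532 95.11671601154376
trans [-2.21 -0.12  1.92] rot [  7.43  10.37 -10.27]
```

View pics/s9.png

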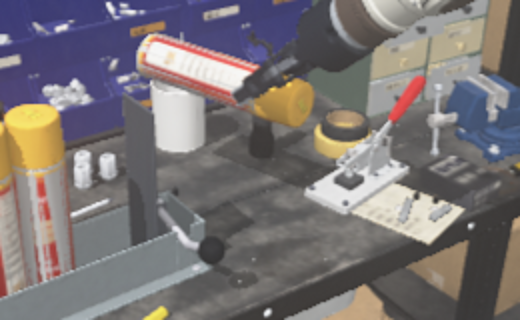

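The can is lifted and still held level (crop 220,75). Swinging it upright in two halves.

drive_tool(
  increments=[
    {"delta_rot":[0.46,0.65,-0.64],"translation":[-0.14,0,0.12],"hand":40},
    {"delta_rot":[0.93,1.3,-1.28],"translation":[-0.28,0,0.24],"hand":40},
    {"delta_rot":[1.39,1.94,-1.93],"translation":[-0.41,0,0.36],"hand":40},
    {"delta_rot":[1.86,2.59,-2.57],"translation":[-0.55,0,0.48],"hand":40},
    {"delta_rot":[2.32,3.24,-3.21],"translation":[-0.69,0,0.6],"hand":40},
    {"delta_rot":[2.79,3.89,-3.85],"translation":[-0.83,0,0.72],"hand":40},
    {"delta_rot":[3.25,4.54,-4.49],"translation":[-0.97,0,0.84],"hand":40},
    {"delta_rot":[3.7,5.18,-5.13],"translation":[-1.1,0,0.96],"hand":40},
    {"delta_rot":[3.7,5.18,-5.13],"translation":[-1.1,0,0.96],"hand":40},
  ],
)

```text
time_s: 16.5
ee_pos: [0.53, 0.0881, 0.179]
tool_rot: [[-0.805, 0.53, 0.267], [0.593, 0.743, 0.31], [-0.034, 0.408, -0.913]]
wrist_force: [-0.5, -0.2, -2.0]
opening: 0.0532
gripper_force: 95.0
```

Run:
```python
from h import *
o=st();stand_path([.5,.06,0],.08,1,o)
```

```text
16.5 [0.53   0.0881 0.179 ] [[-0.805, 0.53, 0.267], [0.593, 0.743, 0.31], [-0.034, 0.408, -0.913]] [ -1.9   6.2 -17.8  50.4  18.6  36.6] F [-0.5 -0.2 -2. ] 0.0532 94.98706865007989
trans [-1.05 -0.1   1.21] rot [ 3.66  5.14 -5.15]
```

drive_tool(
  increments=[
    {"delta_rot":[0.46,0.64,-0.64],"translation":[-0.13,0,0.15],"hand":40},
    {"delta_rot":[0.92,1.29,-1.29],"translation":[-0.26,0,0.3],"hand":40},
    {"delta_rot":[1.37,1.93,-1.93],"translation":[-0.39,0,0.45],"hand":40},
    {"delta_rot":[1.83,2.57,-2.57],"translation":[-0.52,0,0.6],"hand":40},
    {"delta_rot":[2.29,3.21,-3.22],"translation":[-0.66,0,0.75],"hand":40},
    {"delta_rot":[2.75,3.86,-3.86],"translation":[-0.79,0,0.9],"hand":40},
    {"delta_rot":[3.2,4.5,-4.5],"translation":[-0.92,0,1.05],"hand":40},
    {"delta_rot":[3.66,5.14,-5.15],"translation":[-1.05,-0.1,1.2],"hand":40},
    {"delta_rot":[3.66,5.14,-5.15],"translation":[-1.05,-0.1,1.2],"hand":40},
    {"delta_rot":[3.66,5.14,-5.15],"translation":[-1.05,-0.1,1.2],"hand":40},
  ],
)

```text
time_s: 17.5
ee_pos: [0.4976, 0.0859, 0.2156]
tool_rot: [[-0.013, 1.0, 0.002], [0.74, 0.009, 0.673], [0.673, 0.01, -0.74]]
wrist_force: [-0.5, 0.2, -2.0]
opening: 0.0535
gripper_force: 95.1
```

```bash
cat >> h.py <<'E'
def axis(c,ctr,zlo=.03,zhi=.45,rad=.06):
    "fit vertical-ish cylinder r=.0295 near ctr; returns point at zref, tilt(dx/dz,dy/dz), bottom/top z"
    from scipy.optimize import least_squares
    W=cloud(c);im=c['img'].astype(int)
    m=(np.hypot(W[...,0]-ctr[0],W[...,1]-ctr[1])<rad)&(W[...,2]>zlo)&(W[...,2]<zhi)&(im.max(-1)>110)
    Q=W[m]; z0=np.median(Q[:,2])
    def res(v):
        d=np.array([v[2],v[3],1]);d/=np.linalg.norm(d);a=Q-[v[0],v[1],z0];a=a-np.outer(a@d,d);return np.linalg.norm(a,axis=1)-.0295
    f=least_squares(res,[ctr[0],ctr[1],0,0],loss='soft_l1',f_scale=.0015)
    ok=abs(res(f.x))<.004
    print('axis',len(Q),ok.sum(),'xy@z0',f.x[:2].round(4),round(z0,3),'tilt deg',np.degrees(f.x[2:]).round(2),'z',np.percentile(Q[ok,2],[1,99]).round(3)); return f.x
E
python3 - <<'E'
from h import *
o=st();stand_path([.5,.06,0],.08,1,o)
for n in('side','top'):
    c=cam(n,'a_'+n+'.png');axis(c,(.5,.06))
E
```

```text
17.5 [0.4976 0.0859 0.2156] [[-0.013, 1.0, 0.002], [0.74, 0.009, 0.673], [0.673, 0.01, -0.74]] [-15.5  20.8  -1.7  81.1  40.5  68.8] F [-0.5  0.2 -2. ] 0.0535 95.06661159801297
trans [ 0.03 -0.03 -0.01] rot [ 0.02  0.03 -0.01]
axis 2479 2259 xy@z0 [0.4999 0.0612] 0.214 tilt deg [-0.03 -0.06] z [0.084 0.31 ]
axis 614 249 xy@z0 [0.4951 0.0534] 0.309 tilt deg [-1.64 -3.87] z [0.086 0.316]
```

drive_tool(
  increments=[
    {"delta_rot":[0.02,0.03,0],"translation":[0,0,-1],"hand":40},
    {"delta_rot":[0.02,0.03,0],"translation":[0,0,-1.9],"hand":40},
    {"delta_rot":[0.02,0.03,0],"translation":[0,0,-2.4],"hand":40},
    {"delta_rot":[0.02,0.03,0],"translation":[0,0,-2.6],"hand":40},
    {"delta_rot":[0.02,0.03,0],"translation":[0,0,-2.66],"hand":40},
    {"delta_rot":[0.02,0.03,0],"translation":[0,0,-2.66],"hand":40},
  ],
)

```text
time_s: 18.2
ee_pos: [0.4986, 0.0863, 0.1384]
tool_rot: [[-0.01, 1.0, 0.0], [0.737, 0.007, 0.676], [0.676, 0.007, -0.737]]
wrist_force: [0.0, -0.4, -2.5]
opening: 0.0534
gripper_force: 95.0
```

drive_tool(
  increments=[
    {"delta_rot":[0,0,0],"translation":[0,0,-0.05],"hand":40},
    {"delta_rot":[0,0,0],"translation":[0,0,-0.1],"hand":40},
    {"delta_rot":[0,0,0],"translation":[0,0,-0.1],"hand":40},
  ],
)

```text
time_s: 18.5
ee_pos: [0.4986, 0.086, 0.1352]
tool_rot: [[-0.009, 1.0, 0.001], [0.737, 0.006, 0.676], [0.676, 0.007, -0.737]]
wrist_force: [0.4, 0.2, -1.1]
opening: 0.0533
gripper_force: 95.2
```

drive_tool(
  increments=[
    {"delta_rot":[0,0,0],"translation":[0,0,-0.05],"hand":40},
    {"delta_rot":[0,0,0],"translation":[0,0,-0.05],"hand":60},
    {"delta_rot":[0,0,0],"translation":[0,0,-0.05],"hand":85},
    {"delta_rot":[0,0,0],"translation":[0,0,-0.05],"hand":85},
    {"delta_rot":[0,0,0],"translation":[0,0,-0.05],"hand":85},
    {"delta_rot":[0,0,0],"translation":[0,-0.5,0.5],"hand":85},
    {"delta_rot":[0,0,0],"translation":[0,-1.3,1.4],"hand":85},
    {"delta_rot":[0,0,0],"translation":[0,-2.25,2.46],"hand":85},
    {"delta_rot":[0,0,0],"translation":[0,-3.0,4],"hand":85},
    {"delta_rot":[0,0,0],"translation":[0,-3,5],"hand":85},
    {"delta_rot":[0,0,0],"translation":[0,-3,5],"hand":85},
  ],
)

```text
time_s: 19.6
ee_pos: [0.5001, -0.0054, 0.289]
tool_rot: [[-0.012, 1.0, 0.007], [0.739, 0.004, 0.674], [0.674, 0.013, -0.739]]
wrist_force: [1.4, -0.4, -0.6]
opening: 0.0851
gripper_force: 0.0
```

Run:
```python
from h import *
o=st()
c=cam('side','a_side.png');v=axis(c,(.5,.06))
y=RX;z=np.array([0,0,-1.]);Rv=np.stack([np.cross(y,z),y,z],1)
zg=.231-.025
for gz in(zg+.09,zg): 
    p=np.array([v[0],v[1],gz-G]);q=ik(p,Rv);print(lim(q),q.round(0));go(p,Rv,o)
```

```text
19.6 [ 0.5001 -0.0054  0.289 ] [[-0.012, 1.0, 0.007], [0.739, 0.004, 0.674], [0.674, 0.013, -0.739]] [-24.7  23.6  13.1 100.   38.   57.6] F [ 1.4 -0.4 -0.6] 0.0851 0.0
axis 2003 1831 xy@z0 [0.5014 0.0616] 0.146 tilt deg [ 0.49 -0.35] z [0.033 0.23 ]
40.2 [ 7. 14.  7. 83.  0. 85.]
trans [ 0.04  2.23 -1.4 ] rot [-2.000e-02  8.080e+00 -2.082e+01]
53.0 [ 7. 16. -4. 70.  0. 85.]
trans [ 0.04  2.23 -4.4 ] rot [-2.000e-02  8.080e+00 -2.082e+01]
```

Run:
```python
from h import *
o=telemetry.get_obs();v=[.5014,.0616]
y=-RX;z=np.array([0,0,-1.]);Rv=np.stack([np.cross(y,z),y,z],1)
for gz in(.231-.025+.09,.231-.025): go(np.array([v[0],v[1],gz-G]),Rv,o)
```

```text
trans [ 0.07  2.22 -1.32] rot [-5.3  -0.04  0.17]
trans [ 0.07  2.22 -4.32] rot [-5.3  -0.04  0.17]
```

drive_tool(
  increments=[
    {"delta_rot":[-1,0,0],"translation":[0,0.4,0],"hand":85},
    {"delta_rot":[-2,0,0.1],"translation":[0,0.8,0],"hand":85},
    {"delta_rot":[-3,0,0.17],"translation":[0,1.2,0],"hand":85},
    {"delta_rot":[-4,-0.04,0.17],"translation":[0.07,1.6,0],"hand":85},
    {"delta_rot":[-5,-0.04,0.17],"translation":[0.07,2,-0.5],"hand":85},
    {"delta_rot":[-5.3,-0.04,0.17],"translation":[0.07,2.22,-1],"hand":85},
    {"delta_rot":[-5.3,-0.04,0.17],"translation":[0.07,2.22,-1.32],"hand":85},
    {"delta_rot":[-5.3,-0.04,0.17],"translation":[0.07,2.22,-1.32],"hand":85},
    {"delta_rot":[-5.3,-0.04,0.17],"translation":[0.07,2.22,-1.32],"hand":85},
  ],
)

```text
time_s: 20.55
ee_pos: [0.4998, 0.0619, 0.2444]
tool_rot: [[-0.031, 1.0, -0.006], [1.0, 0.031, 0.002], [0.003, -0.006, -1.0]]
wrist_force: [0.0, -0.0, 0.4]
opening: 0.0852
gripper_force: 0.0
```

Run:
```python
from h import *
o=st();v=[.5014,.0616]
y=-RX;z=np.array([0,0,-1.]);Rv=np.stack([np.cross(y,z),y,z],1)
go(np.array([v[0],v[1],.231-.025-G]),Rv,o)
c=cam('wrist');W=cloud(c);m=(np.hypot(W[...,0]-v[0],W[...,1]-v[1])<.04)&(abs(W[...,2]-.231)<.008);Q=W[m];print(len(Q),((Q.min(0)+Q.max(0))/2).round(4),np.ptp(Q,0).round(4),np.median(Q[:,2]))
```

```text
20.55 [0.4998 0.0619 0.2444] [[-0.031, 1.0, -0.006], [1.0, 0.031, 0.002], [0.003, -0.006, -1.0]] [ 6.9 13.7  6.3 83.   0.2 95.2] F [ 0.  -0.   0.4] 0.0852 0.0
trans [ 0.05 -0.01 -2.91] rot [-0.02 -0.04  0.03]
6035 [0.4974 0.0633 0.2276] [0.0537 0.0534 0.0092] 0.22955372570755497
```

drive_tool(
  increments=[
    {"delta_rot":[0,-0.04,0],"translation":[0,0,-1],"hand":85},
    {"delta_rot":[0,-0.04,0],"translation":[0,0,-2],"hand":85},
    {"delta_rot":[0,-0.04,0],"translation":[0,0,-2.7],"hand":85},
    {"delta_rot":[0,-0.04,0],"translation":[0,0,-2.9],"hand":85},
    {"delta_rot":[0,-0.04,0],"translation":[0,0,-2.9],"hand":70},
    {"delta_rot":[0,-0.04,0],"translation":[0,0,-2.9],"hand":40},
    {"delta_rot":[0,-0.04,0],"translation":[0,0,-2.9],"hand":40},
    {"delta_rot":[0,-0.04,0],"translation":[0,0,-2.9],"hand":40},
    {"delta_rot":[0,-0.04,0],"translation":[0,0,-2.9],"hand":40},
  ],
  grip_force=70,
)

```text
time_s: 21.5
ee_pos: [0.5014, 0.0627, 0.1599]
tool_rot: [[-0.032, 0.999, 0.005], [0.999, 0.032, 0.003], [0.002, 0.005, -1.0]]
wrist_force: [-1.7, -0.7, 5.8]
opening: 0.0554
gripper_force: 74.2
```

drive_tool(
  increments=[
    {"delta_rot":[0,0,0],"translation":[0,0,0.5],"hand":40},
    {"delta_rot":[0,0,0],"translation":[0,0,1.2],"hand":40},
    {"delta_rot":[0,0,0],"translation":[0,0,2],"hand":40},
    {"delta_rot":[0,0,0],"translation":[0,0,2.8],"hand":40},
    {"delta_rot":[0,0,0],"translation":[0,0,2.8],"hand":40},
    {"delta_rot":[0,0,0],"translation":[0,0,2.8],"hand":40},
  ],
)

```text
time_s: 22.1
ee_pos: [0.5004, 0.0627, 0.2418]
tool_rot: [[-0.032, 0.999, 0.002], [0.999, 0.032, 0.002], [0.002, 0.002, -1.0]]
wrist_force: [-0.5, -0.2, -2.5]
opening: 0.0555
gripper_force: 74.8
```

Run:
```python
from h import *
o=st()
c=cam('side','b_side.png');v=axis(c,(.5,.062));axis(c,(.5215,.361),zlo=.07)
y=-RX;z=np.array([0,0,-1.]);Rv=np.stack([np.cross(y,z),y,z],1)
p=o['ee_pos']+[0,0,.18];q=ik(p,Rv);print(lim(q))
for dx,dy in ((.524,.287),):
  for zz in(.39,.33,.25,.2): print(zz,lim(ik([dx,dy,zz],Rv)),end=' ')
```

```text
22.1 [0.5004 0.0627 0.2418] [[-0.032, 0.999, 0.002], [0.999, 0.032, 0.002], [0.002, 0.002, -1.0]] [ 7.1 13.4  5.6 82.1  0.1 95.2] F [-0.5 -0.2 -2.5] 0.0555 74.75008964538574
axis 2528 2280 xy@z0 [0.5011 0.0619] 0.216 tilt deg [ 0.02 -0.22] z [0.085 0.448]
axis 2843 1491 xy@z0 [0.5224 0.3668] 0.171 tilt deg [0.44 3.97] z [0.071 0.236]
13.2
0.39 11.9 0.33 22.8 0.25 35.1 0.2 42.2
```

drive_tool(
  increments=[
    {"delta_rot":[0,0,0],"translation":[0,0,1],"hand":40},
    {"delta_rot":[0,0,0],"translation":[0,0,2.2],"hand":40},
    {"delta_rot":[0,0,0],"translation":[0,0,3.5],"hand":40},
    {"delta_rot":[0,0,0],"translation":[0,0,4.6],"hand":40},
    {"delta_rot":[0,0,0],"translation":[0,0,5.2],"hand":40},
    {"delta_rot":[0,0,0],"translation":[0,0,5.2],"hand":40},
    {"delta_rot":[0,0,0],"translation":[0.1,1,5.2],"hand":40},
    {"delta_rot":[0,0,0],"translation":[0.2,2,5.2],"hand":40},
    {"delta_rot":[0,0,0],"translation":[0.3,3,5.2],"hand":40},
  ],
)

```text
time_s: 23.05
ee_pos: [0.5089, 0.1532, 0.3952]
tool_rot: [[-0.031, 1.0, -0.003], [1.0, 0.031, 0.001], [0.001, -0.003, -1.0]]
wrist_force: [-0.1, 0.2, -2.2]
opening: 0.0554
gripper_force: 75.4
```

Run:
```python
from h import *
o=st()
y=-RX;z=np.array([0,0,-1.]);Rv=np.stack([np.cross(y,z),y,z],1)
go([.524,.287,.395],Rv,o)
```

```text
23.05 [0.5089 0.1532 0.3952] [[-0.031, 1.0, -0.003], [1.0, 0.031, 0.001], [0.001, -0.003, -1.0]] [1.670e+01 1.900e+01 3.590e+01 1.070e+02 1.000e-01 1.049e+02] F [-0.1  0.2 -2.2] 0.0554 75.40765643119812
trans [ 0.5   4.46 -0.01] rot [-0.01 -0.02  0.02]
```

drive_tool(
  increments=[
    {"delta_rot":[0,0,0],"translation":[0.12,1.1,0],"hand":40},
    {"delta_rot":[0,0,0],"translation":[0.24,2.2,0],"hand":40},
    {"delta_rot":[0,0,0],"translation":[0.36,3.3,0],"hand":40},
    {"delta_rot":[0,0,0],"translation":[0.5,4.2,0],"hand":40},
    {"delta_rot":[-0.01,-0.02,0.02],"translation":[0.5,4.46,0],"hand":40},
    {"delta_rot":[-0.01,-0.02,0.02],"translation":[0.5,4.46,0],"hand":40},
    {"delta_rot":[-0.01,-0.02,0.02],"translation":[0.5,4.46,0],"hand":40},
  ],
)

```text
time_s: 23.75
ee_pos: [0.524, 0.2857, 0.3968]
tool_rot: [[-0.034, 0.999, 0.002], [0.999, 0.034, -0.001], [-0.001, 0.002, -1.0]]
wrist_force: [0.1, -0.4, -1.9]
opening: 0.0551
gripper_force: 75.2
```

Run:
```python
from h import *
o=st()
c=cam('side','c_side.png');axis(c,(.524,.287),zlo=.25,zhi=.46,rad=.045)
cv2.imwrite('pics/c1.png',cv2.resize(c['img'][60:340,130:400,::-1],None,fx=2,fy=2))
```

```text
23.75 [0.524  0.2857 0.3968] [[-0.034, 0.999, 0.002], [0.999, 0.034, -0.001], [-0.001, 0.002, -1.0]] [ 2.870e+01  2.880e+01  5.130e+01  1.124e+02 -1.000e-01  1.167e+02] F [ 0.1 -0.4 -1.9] 0.0551 75.18305540084839
axis 3134 3044 xy@z0 [0.5251 0.285 ] 0.36 tilt deg [ 0.46 -0.1 ] z [0.252 0.457]
```

View pics/c1.png

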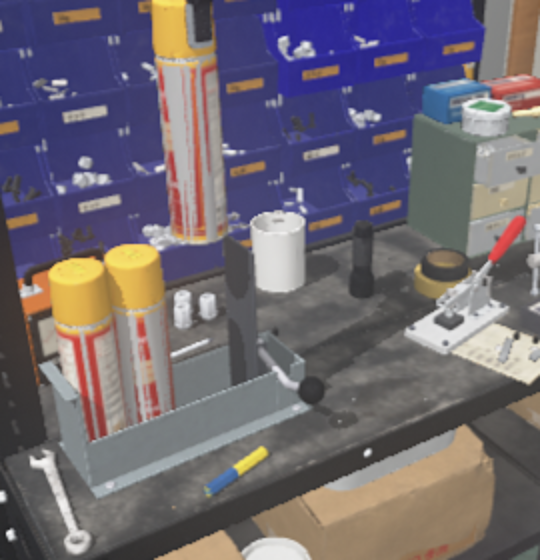

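The can hangs upright over the gap (crop 190,130), between the row and the hooked-back plate (240,310). Lowering it.

drive_tool(
  increments=[
    {"delta_rot":[0,0,0],"translation":[0,0.05,-0.7],"hand":40},
    {"delta_rot":[0,0,0],"translation":[0,0.05,-1.5],"hand":40},
    {"delta_rot":[0,0,0],"translation":[0,0.05,-2.3],"hand":40},
    {"delta_rot":[0,0,0],"translation":[0,0.05,-3.1],"hand":40},
    {"delta_rot":[0,0,0],"translation":[0,0.05,-3.9],"hand":40},
    {"delta_rot":[0,0,0],"translation":[0,0.05,-4.7],"hand":40},
    {"delta_rot":[0,0,0],"translation":[0,0.05,-5.5],"hand":40},
    {"delta_rot":[0,0,0],"translation":[0,0.05,-6.3],"hand":40},
    {"delta_rot":[0,0,0],"translation":[0,0.05,-7],"hand":40},
    {"delta_rot":[0,0,0],"translation":[0,0.05,-7.4],"hand":40},
    {"delta_rot":[0,0,0],"translation":[0,0.05,-7.55],"hand":40},
    {"delta_rot":[0,0,0],"translation":[0,0.05,-7.55],"hand":40},
  ],
)

```text
time_s: 25.0
ee_pos: [0.5243, 0.2873, 0.1718]
tool_rot: [[-0.034, 0.999, 0.005], [0.999, 0.034, 0.001], [0.001, 0.005, -1.0]]
wrist_force: [1.0, -0.1, -2.5]
opening: 0.0556
gripper_force: 75.4
```

drive_tool(
  increments=[
    {"delta_rot":[0,0,0],"translation":[0,0,-0.06],"hand":40},
    {"delta_rot":[0,0,0],"translation":[0,0,-0.12],"hand":40},
    {"delta_rot":[0,0,0],"translation":[0,0,-0.16],"hand":40},
    {"delta_rot":[0,0,0],"translation":[0,0,-0.16],"hand":40},
  ],
)

```text
time_s: 25.4
ee_pos: [0.5243, 0.2881, 0.167]
tool_rot: [[-0.035, 0.999, 0.005], [0.999, 0.035, 0.001], [0.001, 0.005, -1.0]]
wrist_force: [-0.5, 0.8, -2.3]
opening: 0.0551
gripper_force: 75.4
```

drive_tool(
  increments=[
    {"delta_rot":[0,0,0],"translation":[0,0,-0.05],"hand":40},
    {"delta_rot":[0,0,0],"translation":[0,0,-0.1],"hand":40},
    {"delta_rot":[0,0,0],"translation":[0,0,-0.13],"hand":40},
    {"delta_rot":[0,0,0],"translation":[0,0,-0.13],"hand":40},
  ],
)

```text
time_s: 25.8
ee_pos: [0.5243, 0.2882, 0.164]
tool_rot: [[-0.035, 0.999, 0.006], [0.999, 0.035, 0.002], [0.002, 0.006, -1.0]]
wrist_force: [-1.7, -0.3, 2.9]
opening: 0.0557
gripper_force: 76.1
```

It's on the lane floor. Releasing and rising.

drive_tool(
  increments=[
    {"delta_rot":[0,0,0],"translation":[0,0,0],"hand":60},
    {"delta_rot":[0,0,0],"translation":[0,0,0],"hand":85},
    {"delta_rot":[0,0,0],"translation":[0,0,0],"hand":85},
    {"delta_rot":[0,0,0],"translation":[0,0,0],"hand":85},
    {"delta_rot":[0,0,0],"translation":[0,0,0.5],"hand":85},
    {"delta_rot":[0,0,0],"translation":[0,0,1.2],"hand":85},
    {"delta_rot":[0,0,0],"translation":[0,0,2.2],"hand":85},
    {"delta_rot":[0,0,0],"translation":[0,0,3.2],"hand":85},
    {"delta_rot":[0,0,0],"translation":[0,0,3.2],"hand":85},
    {"delta_rot":[0,0,0],"translation":[0,0,3.2],"hand":85},
  ],
)

```text
time_s: 26.8
ee_pos: [0.5247, 0.2882, 0.2595]
tool_rot: [[-0.035, 0.999, 0.006], [0.999, 0.035, 0.002], [0.002, 0.006, -1.0]]
wrist_force: [-0.3, -0.1, -0.5]
opening: 0.0856
gripper_force: 0.0
```

Run:
```python
from h import *
from scipy.optimize import least_squares
o=st()
c=cam('side','d_side.png');axis(c,(.524,.287),zlo=.07,zhi=.24,rad=.034);axis(c,(.522,.361),zlo=.07,zhi=.24,rad=.034)
W=cloud(c);Q=W[(np.abs(W-[.43,.21,.08])<[.02,.025,.03]).all(-1)]
f=least_squares(lambda c:np.linalg.norm(Q-c,axis=1)-.015,[.43,.21,.07],loss='soft_l1',f_scale=.001);print(len(Q),f.x.round(4))
y=-RY;z=np.array([0,0,-1.]);Rk=np.stack([np.cross(y,z),y,z],1)
for p in([.4295,.21,.265],[.4295,.21,.018]):
    for s in(1,-1):
        R=Rk@np.diag([s,s,1]);q=ik(p,R);print(s,lim(q),-q[5]);go(p,R,o)
```

```text
26.8 [0.5247 0.2882 0.2595] [[-0.035, 0.999, 0.006], [0.999, 0.035, 0.002], [0.002, 0.006, -1.0]] [ 2.880e+01  2.450e+01  2.380e+01  8.900e+01 -1.000e-01  1.168e+02] F [-0.3 -0.1 -0.5] 0.0856 0.0
axis 2029 1832 xy@z0 [0.5248 0.2876] 0.167 tilt deg [ 0.62 -0.36] z [0.072 0.234]
axis 2116 1890 xy@z0 [0.523  0.3603] 0.169 tilt deg [ 0.72 -0.35] z [0.072 0.234]
152 [0.4296 0.2103 0.0682]
1 38.4 24.09023431683957
trans [-3.17 -2.61  0.18] rot [-0.05  0.02 11.25]
-1 24.1 -155.90976568316046
trans [-3.17 -2.61  0.18] rot [  0.02   0.05 -11.25]
1 42.5 24.09023431683957
trans [-3.17 -2.61 -8.05] rot [-0.05  0.02 11.25]
-1 24.1 -155.90976568316046
trans [-3.17 -2.61 -8.05] rot [  0.02   0.05 -11.25]
```

Can_2 is upright at (0.525, 0.288), with the handle still in the notch. Next, over to the knob.

drive_tool(
  increments=[
    {"delta_rot":[0,0,1],"translation":[-0.5,-0.4,0.18],"hand":85},
    {"delta_rot":[0,0,2],"translation":[-1,-0.8,0.18],"hand":85},
    {"delta_rot":[0,0,3],"translation":[-1.6,-1.3,0.18],"hand":85},
    {"delta_rot":[0,0,4],"translation":[-2.2,-1.8,0.18],"hand":80},
    {"delta_rot":[0,0,5],"translation":[-2.8,-2.3,0.18],"hand":75},
    {"delta_rot":[0,0,6],"translation":[-3.17,-2.61,0],"hand":70},
    {"delta_rot":[0,0,7],"translation":[-3.17,-2.61,-0.5],"hand":70},
    {"delta_rot":[0,0,8],"translation":[-3.17,-2.61,-1],"hand":70},
    {"delta_rot":[0,0,9.05],"translation":[-3.17,-2.61,-1],"hand":70},
    {"delta_rot":[0,0,10.1],"translation":[-3.17,-2.61,-1],"hand":70},
    {"delta_rot":[-0.05,0.02,11.15],"translation":[-3.17,-2.61,-1],"hand":70},
    {"delta_rot":[-0.05,0.02,11.25],"translation":[-3.17,-2.61,-1],"hand":70},
  ],
)

```text
time_s: 28.05
ee_pos: [0.4281, 0.2092, 0.2273]
tool_rot: [[-0.999, -0.035, -0.001], [-0.035, 0.999, -0.003], [0.001, -0.003, -1.0]]
wrist_force: [-0.3, -0.1, -0.3]
opening: 0.0702
gripper_force: 0.0
```

Run:
```python
from h import *
o=st()
y=-RY;z=np.array([0,0,-1.]);Rk=np.stack([np.cross(y,z),y,z],1)
go([.4295,.2095,.018],Rk,o)
```

```text
28.05 [0.4281 0.2092 0.2273] [[-0.999, -0.035, -0.001], [-0.035, 0.999, -0.003], [0.001, -0.003, -1.0]] [26.1 10.7  0.  79.5 -0.1 24.1] F [-0.3 -0.1 -0.3] 0.0702 0.0
trans [ 0.05  0.01 -6.98] rot [ 0.02 -0.01 -0.01]
```

drive_tool(
  increments=[
    {"delta_rot":[0,0,0],"translation":[0.05,0,-1.5],"hand":70},
    {"delta_rot":[0,0,0],"translation":[0.05,0,-3],"hand":70},
    {"delta_rot":[0,0,0],"translation":[0.05,0,-4.5],"hand":70},
    {"delta_rot":[0,0,0],"translation":[0.05,0,-6],"hand":70},
    {"delta_rot":[0,0,0],"translation":[0.05,0,-6.95],"hand":70},
    {"delta_rot":[0,0,0],"translation":[0.05,0,-6.95],"hand":70},
    {"delta_rot":[0,0,0],"translation":[0.05,0,-6.95],"hand":15},
    {"delta_rot":[0,0,0],"translation":[0.05,0,-6.95],"hand":15},
    {"delta_rot":[0,0,0],"translation":[0.05,0,-6.95],"hand":15},
    {"delta_rot":[0,0,0],"translation":[0.05,0,-6.95],"hand":15},
    {"delta_rot":[0,0,0],"translation":[0.05,0,-6.95],"hand":15},
  ],
  grip_force=60,
)

```text
time_s: 29.15
ee_pos: [0.4324, 0.2099, 0.0221]
tool_rot: [[-0.999, -0.034, 0.006], [-0.034, 0.999, -0.001], [-0.006, -0.001, -1.0]]
wrist_force: [0.9, -2.4, 6.1]
opening: 0.0271
gripper_force: 59.1
```

drive_tool(
  increments=[
    {"delta_rot":[0,0,0],"translation":[0,-0.06,0],"hand":15},
    {"delta_rot":[0,0,0],"translation":[0,-0.06,0.2],"hand":15},
    {"delta_rot":[0,0,0],"translation":[0,-0.06,0.4],"hand":15},
    {"delta_rot":[0,0,0],"translation":[0,-0.06,0.6],"hand":15},
    {"delta_rot":[0,0,0],"translation":[-0.03,-0.06,0.8],"hand":15},
    {"delta_rot":[0,0,0],"translation":[-0.05,-0.06,1],"hand":15},
    {"delta_rot":[0,0,0],"translation":[-0.05,-0.06,1.05],"hand":15},
    {"delta_rot":[0,0,0],"translation":[-0.05,-0.06,1.05],"hand":15},
  ],
)

```text
time_s: 29.95
ee_pos: [0.4346, 0.2117, 0.0541]
tool_rot: [[-0.999, -0.035, 0.012], [-0.035, 0.999, 0.006], [-0.012, 0.006, -1.0]]
wrist_force: [9.9, 12.8, -5.7]
opening: 0.0267
gripper_force: 60.0
```

drive_tool(
  increments=[
    {"delta_rot":[0,0,0],"translation":[0.08,0.05,-0.05],"hand":15},
    {"delta_rot":[0,0,0],"translation":[0.1,0.15,-0.1],"hand":15},
    {"delta_rot":[0,0,0],"translation":[0.1,0.25,-0.1],"hand":15},
    {"delta_rot":[0,0,0],"translation":[0.1,0.35,-0.1],"hand":15},
    {"delta_rot":[0,0,0],"translation":[0.1,0.35,-0.1],"hand":15},
  ],
)

```text
time_s: 30.45
ee_pos: [0.4316, 0.2161, 0.0506]
tool_rot: [[-0.999, -0.038, 0.002], [-0.038, 0.999, -0.007], [-0.002, -0.007, -1.0]]
wrist_force: [-3.5, -5.3, 19.1]
opening: 0.0268
gripper_force: 62.7
```

drive_tool(
  increments=[
    {"delta_rot":[0,0,0],"translation":[0,-0.2,0.15],"hand":15},
    {"delta_rot":[0,0,0],"translation":[0,-0.2,0.3],"hand":15},
    {"delta_rot":[0,0,0],"translation":[0,-0.2,0.5],"hand":15},
    {"delta_rot":[0,0,0],"translation":[0,-0.2,0.5],"hand":15},
  ],
)

```text
time_s: 30.85
ee_pos: [0.4356, 0.2152, 0.0654]
tool_rot: [[-0.999, -0.039, 0.009], [-0.039, 0.999, 0.003], [-0.009, 0.003, -1.0]]
wrist_force: [7.9, 6.2, -3.6]
opening: 0.0266
gripper_force: 59.6
```

Run:
```python
from h import *
from scipy.optimize import least_squares
o=st()
for n in('wrist','side'):
    c=cam(n,n+'_e.png');W=cloud(c);im=c['img'].astype(int)
    m=(np.abs(W-[.42,.213,.095])<[.025,.02,.025]).all(-1)&(im.max(-1)<70)
    Q=W[m]
    f=least_squares(lambda c:np.linalg.norm(Q-c,axis=1)-.015,[.43,.213,.095],loss='soft_l1',f_scale=.001);print(n,len(Q),f.x.round(4),np.median(abs(f.fun)))
    P=W.reshape(-1,3);x,y,z=P.T;Q=P[(abs(x-.525)<.03)&(y>.20)&(y<.262)&(z>.1)&(z<.205)];print('plate',len(Q),np.percentile(Q,[5,50,95],axis=0).round(4)[:,1] if len(Q) else '')
w_=cv2.imread('pics/wrist_e.png');s=cv2.imread('pics/side_e.png')[200:320,180:360]
k=np.zeros((300,800,3),np.uint8);k[:300,:400]=cv2.resize(w_,(400,300));k[:267,400:]=cv2.resize(s,(400,267));cv2.imwrite('pics/e1.png',k)
```

```text
30.85 [0.4356 0.2152 0.0654] [[-0.999, -0.039, 0.009], [-0.039, 0.999, 0.003], [-0.009, 0.003, -1.0]] [ 26.3  18.  -15.8  55.7  -0.   24.1] F [ 7.9  6.2 -3.6] 0.0266 59.58209753036499
wrist 3975 [0.4335 0.2157 0.1025] 0.0003448708453225452
plate 0 
side 131 [0.4358 0.2145 0.1041] 0.0011598774863344208
plate 450 [0.2445 0.2469 0.2482]
```

View pics/e1.png

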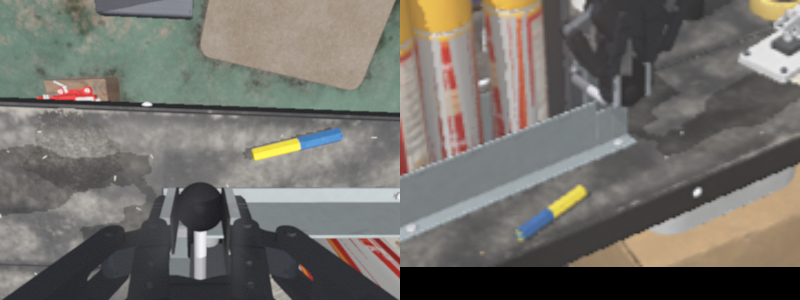

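The ball is lifted clear (z≈0.103), the rod is out of the notch, and the follower is pulling on the hand with about 6 N. Easing it towards the row.

drive_tool(
  increments=[
    {"delta_rot":[0,0,0],"translation":[0.1,0.1,0],"hand":15},
    {"delta_rot":[0,0,0],"translation":[0.1,0.2,0],"hand":15},
    {"delta_rot":[0,0,0],"translation":[0.1,0.3,0],"hand":15},
    {"delta_rot":[0,0,0],"translation":[0.1,0.4,-0.1],"hand":15},
    {"delta_rot":[0,0,0],"translation":[0.1,0.5,-0.2],"hand":15},
    {"delta_rot":[0,0,0],"translation":[0.1,0.6,-0.3],"hand":15},
    {"delta_rot":[0,0,0],"translation":[0.1,0.7,-0.35],"hand":15},
    {"delta_rot":[0,0,0],"translation":[0.1,0.75,-0.35],"hand":15},
    {"delta_rot":[0,0,0],"translation":[0.1,0.75,-0.35],"hand":15},
  ],
)

```text
time_s: 31.85
ee_pos: [0.431, 0.2317, 0.0536]
tool_rot: [[-0.999, -0.038, -0.005], [-0.038, 0.999, -0.008], [0.005, -0.008, -1.0]]
wrist_force: [-8.4, -6.7, 13.7]
opening: 0.0267
gripper_force: 60.9
```

drive_tool(
  increments=[
    {"delta_rot":[0,0,0],"translation":[0.05,0.1,0.13],"hand":15},
    {"delta_rot":[0,0,0],"translation":[0.05,0.2,0.13],"hand":15},
    {"delta_rot":[0,0,0],"translation":[0.05,0.3,0.13],"hand":15},
    {"delta_rot":[0,0,0],"translation":[0.05,0.35,0.13],"hand":15},
    {"delta_rot":[0,0,0],"translation":[0.05,0.35,0.13],"hand":15},
  ],
)

```text
time_s: 32.35
ee_pos: [0.431, 0.2436, 0.0558]
tool_rot: [[-0.999, -0.039, -0.008], [-0.039, 0.999, -0.006], [0.009, -0.006, -1.0]]
wrist_force: [-7.3, -1.9, 5.2]
opening: 0.0268
gripper_force: 60.1
```

```bash
cat > look.py <<'E'
from h import *
from scipy.optimize import least_squares
o=st()
for n in('wrist','side'):
    c=cam(n,n+'_f.png');W=cloud(c);im=c['img'].astype(int);e=o['ee_pos']
    m=(np.abs(W-[.42,.24,.095])<[.025,.025,.025]).all(-1)&(im.max(-1)<70)
    Q=W[m]
    if len(Q)>20:
        f=least_squares(lambda c:np.linalg.norm(Q-c,axis=1)-.015,[.43,.24,.095],loss='soft_l1',f_scale=.001);print(n,'ball',len(Q),f.x.round(4))
    P=W.reshape(-1,3);x,y,z=P.T;Q=P[(abs(x-.525)<.03)&(y>.20)&(y<.30)&(z>.1)&(z<.212)&(im.max(-1).ravel()<110)]
    if len(Q): print('plate',len(Q),np.percentile(Q,[5,50,95],axis=0).round(4)[:,1])
for y0 in(.302,.361,.417): axis(c,(.523,y0),zlo=.07,zhi=.24,rad=.034)
E
python3 look.py
```

```text
32.35 [0.431  0.2436 0.0558] [[-0.999, -0.039, -0.008], [-0.039, 0.999, -0.006], [0.009, -0.006, -1.0]] [ 29.5  20.4 -13.9  56.3  -0.1  27.3] F [-7.3 -1.9  5.2] 0.0268 60.102580189704895
wrist ball 4390 [0.4295 0.244  0.093 ]
side ball 160 [0.432  0.2417 0.0962]
plate 192 [0.2717 0.2747 0.2759]
axis 1956 1758 xy@z0 [0.5235 0.3035] 0.17 tilt deg [ 0.66 -0.29] z [0.072 0.234]
axis 2279 2059 xy@z0 [0.5228 0.36  ] 0.17 tilt deg [ 0.64 -0.36] z [0.072 0.234]
axis 2454 2215 xy@z0 [0.522  0.4166] 0.171 tilt deg [ 0.67 -0.73] z [0.072 0.234]
```

drive_tool(
  increments=[
    {"delta_rot":[0,0,0],"translation":[-0.1,0.05,0],"hand":15},
    {"delta_rot":[0,0,0],"translation":[-0.1,0.1,0],"hand":15},
    {"delta_rot":[0,0,0],"translation":[-0.1,0.1,0],"hand":15},
  ],
)

```text
time_s: 32.75
ee_pos: [0.4312, 0.244, 0.056]
tool_rot: [[-0.999, -0.037, -0.002], [-0.037, 0.999, -0.011], [0.003, -0.011, -1.0]]
wrist_force: [-0.7, -8.7, 2.6]
opening: 0.0269
gripper_force: 60.0
```

The follower is seated against the row. Releasing and rising clear.

drive_tool(
  increments=[
    {"delta_rot":[0,0,0],"translation":[0,-0.1,0],"hand":27},
    {"delta_rot":[0,0,0],"translation":[0,-0.1,0],"hand":60},
    {"delta_rot":[0,0,0],"translation":[0,-0.1,0],"hand":65},
    {"delta_rot":[0,0,0],"translation":[0,-0.1,0],"hand":65},
    {"delta_rot":[0,0,0],"translation":[0,-0.1,0.5],"hand":65},
    {"delta_rot":[0,0,0],"translation":[0,-0.1,1.5],"hand":65},
    {"delta_rot":[0,0,0],"translation":[-0.3,-0.1,3],"hand":65},
    {"delta_rot":[0,0,0],"translation":[-0.8,-0.1,4.5],"hand":65},
    {"delta_rot":[0,0,0],"translation":[-0.8,-0.1,4.5],"hand":65},
    {"delta_rot":[0,0,0],"translation":[-0.8,-0.1,4.5],"hand":65},
  ],
)

```text
time_s: 33.75
ee_pos: [0.4105, 0.2462, 0.1938]
tool_rot: [[-0.999, -0.035, 0.005], [-0.035, 0.999, 0.001], [-0.005, 0.0, -1.0]]
wrist_force: [-0.3, -0.0, -1.3]
opening: 0.0649
gripper_force: 0.0
```

```bash
python3 look.py; python3 -c "
import cv2
s=cv2.imread('pics/side_f.png')[150:350,120:400];cv2.imwrite('pics/f1.png',cv2.resize(s,None,fx=2,fy=2))"
```

```text
33.75 [0.4105 0.2462 0.1938] [[-0.999, -0.035, 0.005], [-0.035, 0.999, 0.001], [-0.005, 0.0, -1.0]] [31.  11.4 -4.1 74.2 -0.1 29. ] F [-0.3 -0.  -1.3] 0.0649 0.0
wrist ball 877 [0.4295 0.244  0.0929]
plate 730 [0.2666 0.2698 0.2713]
side ball 140 [0.432  0.2438 0.0943]
plate 226 [0.2719 0.2747 0.2759]
axis 1948 1750 xy@z0 [0.5233 0.3037] 0.169 tilt deg [ 0.77 -0.16] z [0.072 0.234]
axis 2286 2063 xy@z0 [0.5226 0.3601] 0.169 tilt deg [ 0.79 -0.37] z [0.072 0.234]
axis 2454 2214 xy@z0 [0.5219 0.4167] 0.171 tilt deg [ 0.69 -0.71] z [0.073 0.234]
```

View pics/f1.png

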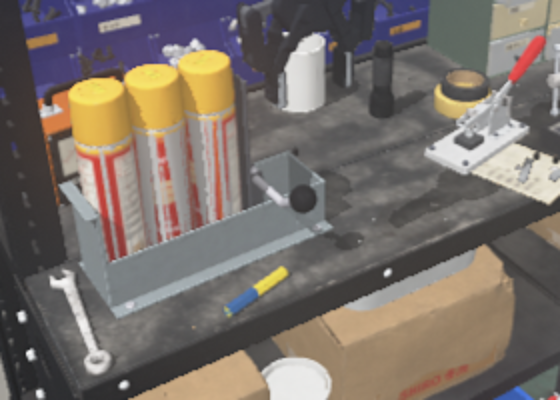

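All three cans stand in the row (crop 97/152/205, 150). The follower is against the last one and the handle rests on the wall (knob at 302,198). Nothing is touching, so I'm handing in.

```bash
python3 -c "
from h import *
print(r.job_done())"
```

```text
the job is handed in; nothing more can be done
None
```

The job is handed in at about 34 s on the robot's clock, result not shown to me: the last pictures had all three cans upright in the row, the follower eased up against the refilled can, its handle out of the notch, and the gripper clear.

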